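# Check the pot seals with the pin tester and lid the firm one

## Robot

A 6-joint arm with a two-finger parallel gripper is mounted at the origin on the work surface. World frame = base frame: x ahead of the robot, y to its left, z up, the work surface at z = 0. Lengths are in m, angles in rad, forces in N, time in s.
With the tool pointing down it reaches from about 0.3 to 0.775 m from the base axis. Payload 14.6 kg.
Tool frame: the origin (TCP) lies at the very end of the fingers, on their centre line; the grasp point (between the pads) lies 19 mm behind it; z points along the fingers, y is the direction in which the jaws open and shut (so a half turn about z gives the same grasp; the last joint's range is limited). The gripper opens to 94 mm and grips with 3 to 60 N. Pads are 16 mm wide; open, the fingers measure 119 mm over their backs; the gripper's body (75 mm by 177 mm) begins 78 mm behind the grasp point.
Start: joints at [-1.278, 0.3, 1.521, -0, 1.321, -0.067], TCP at [0.194, -0.515, 0.205] pointing down, gripper open.
Joint ranges: [-3.03, 3.03], [-0.79, 2.21], [0.23, 2.52], [-1.04, 4.18], [0, 3.07], [-2.55, 2.55]. Speed limits (rad/s): [2.22, 2.22, 2.57, 3.14, 3.14, 3.14].

## Interface

Orientations are given as [roll, pitch, yaw] about the fixed x, y, z axes, in that order (R = Rz(yaw) Ry(pitch) Rx(roll)).
In Python, from station import ctrl, vision, ticket gives the robot as it stands.
- The arm moves only by the tool step_arm, never from a script. Its argument "steps" is a list of rows, each an object of numbers: "x", "y", "z": the shift along the tool's x, y, z in m; "ax", "ay", "az": the turn, a rotation vector about the tool's x, y, z in degrees; "claw": the finger opening in m, from 0 to 0.094. A call has 1 to 5 rows; each row shifts and turns the pose as measured when the row begins, along the tool's axes as they then stand; what a row does not reach is not made up. A row lasts 1/12 s, in which the tool goes at most 41.7 mm and 7.16 degrees, less where a joint would pass 70% of its speed; a pose out of reach is approached as far as the arm can. A call with a gripper value outside its range is refused whole. The fingers move at their own pace and stop on an object; "grip_force" is the grip in N (left out, the last holds). Time passes only in rows, so rows that do not move let the fingers close. It gives the time, the measured TCP pose, the force and the opening at its end, in the units of the state.
- ctrl.get_obs(): the state, without advancing time (a new reading comes with each control period).
- vision.camera(name): name is "side" or "top" or "wrist"; returns (picture, depth): 400x640x3 uint8, red, green, blue; 400x640 float32, m along the optical axis (not along the pixel's ray), 0 where there is no reading.
- vision.camera_params(name): a dict with "fov_y" (degrees; the focal length in pixels is half the picture's height over the tangent of half this angle, whatever the lens; pixels are square), "cx", "cy" (the principal point, pixels), "origin" and "attitude" of the camera in the world; the wrist camera has in their place "mount" (4x4, takes a point from camera to tool coordinates, whose origin is the TCP and whose axes are the flange's). Camera axes: x right, y up, looking along -z (the intrinsics and any distortion apply to the point x, -y, -z); pixel columns grow to the right and rows downward; lengths in m; the calibration is good to about 2 mm. A picture is of the moment at which its call begins: read the wrist's pose just before it. camera_params takes no time and is no camera call.
- ticket.hand_in(): hands the job in, once; it reports no verdict.
The state is a dict: "time_s": time; "qpos": joint angles; "joint_vel": joint speeds; "tau": joint torques, N m; "ee_pos": TCP position; "eef_rot": TCP orientation; "force": force on the tool from outside, world axes, zero at the start; "moment": the same for the moment, N m; "grip_width": finger opening in m.
Only numpy, scipy, OpenCV 4.12 (cv2) and the standard library are available. Lean on these libraries where they do the work, as an engineer would, in place of code of your own. Each camera call takes 0.05 s, during which the arm holds its last target.

## Task

Two of the three clay pots on the board have a rubber seal that has gone soft: take the firmness tester from its holder and press its sprung pin straight down on the middle of each seal, left pot, then middle, then right, holding for about half a second with the pin 8 mm into the barrel and never letting it go past 11 mm, to find the one seal that hardly sinks. Stand the tester back in its holder and set the loose clay lid gently, fully seated, on the pot with the firm seal. Leave the jar, the cup and the card stand where they are.

Things in the scene. Friction and masses are not known exactly. Their poses are not given: they have to be found in the camera images.
- tester_mid (a point): firmness tester, loose, upright in its holder, 0.2 kg: black round barrel 30 mm in diameter and 62 mm long on a steel flange 40 mm wide and 8 mm thick, 70 mm high together; below the flange a nose and the pin. This point: on the axis, 35 mm above the flange's underside, 35 mm below the barrel's top, 75 mm above the pin's tip at rest; z along the axis, up
- pin (a joint): how far the tester's sprung pin is pushed into the barrel, m: 0 at rest (fully out), 0.016 at the stop; its spring gives 1 N per mm, so 0.008 means 8 N
- pin_tip (a point): tip of the tester's round-ended steel pin, 10 mm in diameter: at rest it sticks out 30 mm below a nose that is 16 mm wide and 10 mm long, under the flange, on the axis. This point: the lowest point of the pin, moving with it
- holder_top (a point): fixed wooden holder block 64 x 64 mm, 55 mm high, with a hole 27 mm wide and 50 mm deep in the middle of its top; the tester's nose and pin hang in the hole and its flange rests on the top face. This point: centre of the hole's mouth, on the top face
- board: fixed plywood board 130 x 360 mm, 10 mm thick, carrying a row of three fixed clay pots along its y axis, 115 mm apart. Origin: centre of its underside, on the counter; z up, the left pot lies to its +y
- left_mouth (a point): the left pot, as seen from the robot (+y end of the row): terracotta, 96 mm wide, 60 mm high, its mouth 68 mm wide inside and 86 mm wide outside. This point: centre of the mouth, level with the top of the rim, 70 mm above the counter
- middle_mouth (a point): the middle pot, as seen from the robot (middle of the row): terracotta, 96 mm wide, 60 mm high, its mouth 68 mm wide inside and 86 mm wide outside. This point: centre of the mouth, level with the top of the rim, 70 mm above the counter
- right_mouth (a point): the right pot, as seen from the robot (-y end of the row): terracotta, 96 mm wide, 60 mm high, its mouth 68 mm wide inside and 86 mm wide outside. This point: centre of the mouth, level with the top of the rim, 70 mm above the counter
- seal_a: one of three look-alike black rubber seals, discs 62 mm wide, one in each pot's mouth (which in which varies; which are soft is not told). Origin: centre of its top face, at rest 6 to 10 mm below the pot's rim; z up. It gives straight down like a spring, up to 22 mm, and rises again: under 8 N a soft one sinks 9 to 14 mm, the firm one 2 to 3 mm
- seal_b: one of three look-alike black rubber seals, discs 62 mm wide, one in each pot's mouth (which in which varies; which are soft is not told). Origin: centre of its top face, at rest 6 to 10 mm below the pot's rim; z up. It gives straight down like a spring, up to 22 mm, and rises again: under 8 N a soft one sinks 9 to 14 mm, the firm one 2 to 3 mm
- seal_c: one of three look-alike black rubber seals, discs 62 mm wide, one in each pot's mouth (which in which varies; which are soft is not told). Origin: centre of its top face, at rest 6 to 10 mm below the pot's rim; z up. It gives straight down like a spring, up to 22 mm, and rises again: under 8 N a soft one sinks 9 to 14 mm, the firm one 2 to 3 mm
- lid: the loose clay lid, 0.16 kg, lying the right way up on the counter (the only loose lid). Origin: centre of its underside
- lid_mid (a point): the same lid: a spigot 60 mm wide and 4 mm high at the bottom (fits loosely in a pot's mouth), a disc 90 mm wide and 10 mm thick, and a round knob 22 mm in diameter standing from 14 to 42 mm above the lid's underside. This point: on its axis, half-way up, 21 mm above its underside, inside the knob; seated on a pot it is 17 mm above the rim
- jar: bystander: glass jar with a screw cap, 64 mm wide, 100 mm high; origin under its centre
- cup: bystander: paper cup, 72 mm wide, 90 mm high; origin under its centre
- cards: bystander: wooden card stand, 50 x 90 mm, 62 mm high; origin under its centre
Mind the look-alikes: they are no part of the job. Leave any pink look-alike of the lid alone. There is more than one size of the part that bears tester_mid; the job needs the larger.

How it is judged:
On the way, in this order (a step that is already met when the one before it is completed fails the run):
1. the tester's pin is pressed onto the seal of the left pot until it is at least 7 mm into the barrel, and held there for a moment (value of joint pin above 0.007 m and horizontal distance between pin_tip and left_mouth below 0.02 m and angle between tester_mid's own z axis and vertical below 0.2 rad), for 0.3 s.
2. the tester's pin is pressed onto the seal of the middle pot until it is at least 7 mm into the barrel, and held there for a moment (value of joint pin above 0.007 m and horizontal distance between pin_tip and middle_mouth below 0.02 m and angle between tester_mid's own z axis and vertical below 0.2 rad), for 0.3 s.
3. the tester's pin is pressed onto the seal of the right pot until it is at least 7 mm into the barrel, and held there for a moment (value of joint pin above 0.007 m and horizontal distance between pin_tip and right_mouth below 0.02 m and angle between tester_mid's own z axis and vertical below 0.2 rad), for 0.3 s.
At the end, for the whole second after the job is handed in: The loose lid sits level on the pot with the firm seal, spigot in the mouth, within 7 mm of the seal's centre and within 4 mm of its seated height, at rest; the tester stands upright in its holder with its flange on the top face, within 12 mm of the hole's centre (horizontal distance between lid_mid and seal_b below 0.007 m and z of lid_mid in the frame of board between 0.083 and 0.091 m and angle between lid_mid's own z axis and vertical below 0.06 rad and linear speed of lid below 0.02 m/s and horizontal distance between tester_mid and holder_top below 0.012 m and z of tester_mid in the frame of holder_top between 0.031 and 0.039 m and angle between tester_mid's own z axis and vertical below 0.08 rad); the robot touches nothing.
It fails at once if the pin is pushed more than 12 mm into the barrel (value of joint pin above 0.012 m).
It fails at once if a seal is pressed with more than 15 N (contact force between any of seal_a, seal_b, seal_c and anything else above 15 N).
It fails at once if the lid is dropped or forced on a pot (more than 40 N) (contact force between lid and board above 40 N).
It fails at once if the lid falls out of the fingers from more than about 6 mm (let go and faster than 0.35 m/s) (contact force between lid and the fingers below 0.05 N and linear speed of lid above 0.35 m/s).
It fails at once if the jar, the cup or the card stand is moved by more than 20 mm (distance of any of jar, cup, cards from where it was at the start of the episode above 0.02 m).
It also fails if it takes over 72 s, if anything falls off the work surface, if the arm or the gripper's body presses on something with over 40 N, if the wrist force passes 120 N, or if a joint passes its speed limit or range.

## Working session

There is one attempt and no reset: what is moved stays moved. The work goes in short steps, Python scripts to look and compute and a tool call to move; the robot and the scene stay as the last step left them, time stands still between calls to the robot, and variables do not carry over. Pictures are saved under pics/ and viewed, and the job is handed in when it is done.

Besides the shell and the picture viewer there is one more tool, called after ">>>" by a JSON object that holds its "fn" and its "kwargs", one argument or row to a line. step_arm: Moves the arm, as the interface text tells. Its arguments: {"type":"object","properties":{"steps":{"type":"array"},"grip_force":{"type":"number"}},"required":["steps"]}

```bash
ls -la; mkdir -p pics; python3 - <<'E'
from station import ctrl, vision, ticket
import cv2, numpy as np
for n in ("side","top","wrist"):
    p=vision.camera_params(n); print(n,p)
o=ctrl.get_obs(); print(o)
for n in ("side","top"):
    im,d=vision.camera(n)
    cv2.imwrite(f"pics/{n}0.png",im[:,:,::-1]); np.savez(f"{n}0.npz",im=im,d=d)
print(ctrl.get_obs()["time_s"])
E
```

```text
total 12
drwxr-xr-x  3 agent agent 4096 Dec  7 15:30 .
drwxr-xr-x 23 root  root  4096 Dec  7 15:30 ..
drwxr-xr-x  2 agent agent 4096 Dec  7 15:30 pics
side {'fov_y': 56.50979276876349, 'cx': 323.4117790688654, 'cy': 202.00776068785834, 'origin': array([0.22690885, 0.44931931, 0.72296096]), 'attitude': array([ 0.73384279,  0.00415565, -2.54220331])}
top {'fov_y': 53.81657644739376, 'cx': 320.23615056181364, 'cy': 200.4921664644553, 'origin': array([ 0.4733189 , -0.01468184,  1.18392751]), 'attitude': array([ 0.06909611,  0.01873484, -1.59239176])}
wrist {'fov_y': 62.06185760718254, 'cx': 320.63451762016354, 'cy': 201.8896681283378, 'mount': array([[ 9.58514738e-04,  9.62564065e-01,  2.71052583e-01,
         7.90446077e-02],
       [ 9.99999378e-01, -7.68220632e-04, -8.08155250e-04,
        -3.67695975e-04],
       [-5.69673016e-04,  2.71053189e-01, -9.62564203e-01,
        -1.77765524e-01],
       [ 0.00000000e+00,  0.00000000e+00,  0.00000000e+00,
         1.00000000e+00]])}
{'time_s': 0.0, 'qpos': array([-1.27760426e+00,  3.00487671e-01,  1.52158610e+00, -2.50699007e-05,
        1.32068832e+00, -6.66091439e-02]), 'joint_vel': array([-6.09490996e-04, -1.20776274e-04, -7.90156605e-05, -8.97669081e-04,
        1.23854618e-04,  4.05099050e-04]), 'tau': array([-1.22246729e-03, -5.31799150e+01, -3.52727330e+01,  7.07541802e-02,
        2.44479912e-02, -3.73739942e-05]), 'ee_pos': array([ 0.19355875, -0.5145347 ,  0.20487512]), 'eef_rot': array([-3.14042419e+00, -5.36090442e-05,  3.59807398e-01]), 'force': array([ 0.67410597, -0.45645886, -0.83771431]), 'moment': array([0.0067694 , 0.0700487 , 0.01811981]), 'grip_width': 0.09377137488184382}
0.1
```

View pics/top0.png

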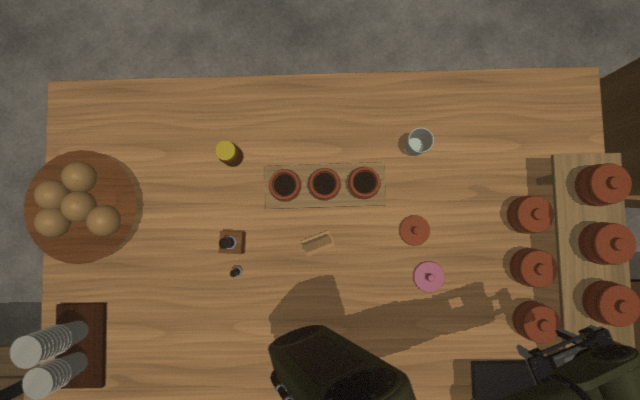

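View pics/side0.png

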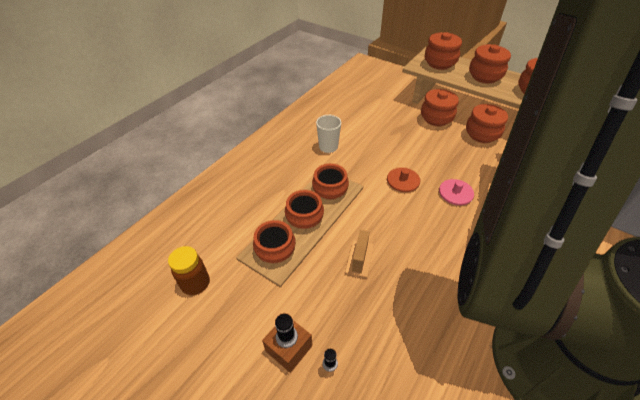

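The top view shows the pots at (285,184), (324,183) and (364,182). The holder with its tester is at (232,242) and the small tester at (236,271). The card stand is at (317,241), the lid at (415,230), the pink lid at (429,277), the jar at (226,151) and the cup at (420,140).

```bash
cat > h.py <<'E'
import numpy as np, cv2
from scipy.spatial.transform import Rotation as R
from station import ctrl, vision, ticket
def shot(n,tag):
    o=ctrl.get_obs(); im,d=vision.camera(n)
    cv2.imwrite(f"pics/{tag}.png",im[:,:,::-1]); np.savez(f"{tag}.npz",im=im,d=d,p=o["ee_pos"],r=o["eef_rot"]); return im,d,o
def cam(n,o=None):
    p=vision.camera_params(n); f=200/np.tan(np.radians(p["fov_y"]/2))
    if n=="wrist":
        M=p["mount"]; T=np.eye(4); T[:3,:3]=R.from_euler("xyz",o["eef_rot"]).as_matrix(); T[:3,3]=o["ee_pos"]
        T=T@M
    else:
        T=np.eye(4); T[:3,:3]=R.from_euler("xyz",p["attitude"]).as_matrix(); T[:3,3]=p["origin"]
    return f,p["cx"],p["cy"],T
def ray(c,u,v):
    f,cx,cy,T=c; d=np.array([(u-cx)/f,-(v-cy)/f,-1.]); return T[:3,3],T[:3,:3]@d
def onz(c,u,v,z):
    o,d=ray(c,u,v); return o+d*(z-o[2])/d[2]
def pt(c,u,v,dep):
    o,d=ray(c,u,v); return o+d*dep
def proj(c,P):
    f,cx,cy,T=c; q=T[:3,:3].T@(np.asarray(P)-T[:3,3]); return np.array([cx+f*q[0]/-q[2], cy-f*q[1]/-q[2]])
def cloud(c,d):
    f,cx,cy,T=c; v,u=np.mgrid[:400,:640]; D=np.stack([(u-cx)/f,-(v-cy)/f,-np.ones_like(u,float)],-1)*d[...,None]
    return D@T[:3,:3].T+T[:3,3]
E
python3 - <<'E'
from h import *
for n in ("top","side"):
    z=np.load(f"{n}0.npz"); im,d=z["im"],z["d"]; c=cam(n); P=cloud(c,d)
    print(n, "table z", np.median(P[300:310,150:200,2]) if n=="top" else np.median(P[320:340,100:150,2]))
    hsv=cv2.cvtColor(im,cv2.COLOR_RGB2HSV)
    for nm,lo,hi,zz in (("terra",(0,130,60),(12,255,255),.07),("pink",(150,60,60),(175,255,255),.01),("black",(0,0,0),(180,255,45),.06),("yellow",(20,170,80),(35,255,255),.1)):
        m=cv2.inRange(hsv,lo,hi); k,l,s,ce=cv2.connectedComponentsWithStats(m)
        for i in range(1,k):
            if s[i,4]>40:
                u,v=ce[i]; q=P[l==i]; q=q[(d[l==i]>0)]
                print(nm,s[i],ce[i].round(1),"plane",onz(c,u,v,zz).round(3)[:2],"cloudmed",np.median(q,0).round(3) if len(q) else None)
E
```

```text
top table z 0.0008722537412422238
terra [ 575  163   57   43 1923] [603.4 184.2] plane [ 0.578 -0.79 ] cloudmed [ 0.567 -0.703  0.198]
terra [348 167  32  32 447] [363.2 183.1] plane [ 0.598 -0.118] cloudmed [ 0.597 -0.118  0.067]
terra [269 169  32  33 441] [284.8 185.4] plane [0.596 0.104] cloudmed [0.596 0.104 0.068]
terra [308 168  33  32 436] [324. 184.] plane [ 0.598 -0.007] cloudmed [ 0.598 -0.007  0.068]
terra [ 507  196   48   38 1428] [530.3 214.2] plane [ 0.499 -0.583] cloudmed [ 0.498 -0.576  0.084]
terra [400 215  30  31 728] [414.3 230.1] plane [ 0.462 -0.258] cloudmed [ 0.461 -0.268  0.015]
terra [ 578  222   58   43 1939] [607.3 243.3] plane [ 0.414 -0.789] cloudmed [ 0.42  -0.702  0.198]
terra [ 510  248   48   40 1482] [533.3 267.5] plane [ 0.351 -0.582] cloudmed [ 0.352 -0.576  0.085]
terra [ 582  281   58   46 1980] [612.4 303.7] plane [ 0.249 -0.792] cloudmed [ 0.274 -0.704  0.198]
terra [ 512  301   49   43 1525] [536.4 321.7] plane [ 0.203 -0.582] cloudmed [ 0.207 -0.576  0.084]
terra [ 75 304  27  84 977] [ 90.3 344.1] plane [0.163 0.656] cloudmed [0.153 0.684
[... 2770 characters left out ...]
ane [0.601 0.106] cloudmed [0.6   0.107 0.062]
black [ 614  238   26   60 1111] [628.8 265. ] plane [-0.057 -0.253] cloudmed [0.047 0.006 0.304]
black [ 489  242  151  158 7530] [578.1 354.8] plane [-0.004  0.004] cloudmed [0.031 0.07  0.137]
black [512 244  45  67 946] [534.2 277.4] plane [ 0.098 -0.113] cloudmed [0.149 0.109 0.322]
black [276 314  16  17 210] [283.5 321.8] plane [0.459 0.247] cloudmed [0.436 0.267 0.125]
black [277 327  17  15 144] [285.7 335.2] plane [0.44  0.264] cloudmed [0.427 0.275 0.094]
black [325 349  11  18 150] [329.6 357.4] plane [0.352 0.252] cloudmed [0.35  0.256 0.076]
yellow [168 246  30  28 627] [182.8 259.1] plane [0.691 0.269] cloudmed [0.691 0.269 0.1  ]
```

>>> {"fn": "step_arm", "kwargs": {
  "steps": [
    {"x":0.04,"y":-0.006,"az":6.9},
    {"x":0.04,"y":-0.006,"az":6.9},
    {"x":0.035,"y":-0.02,"az":6.9},
    {"x":0.03,"y":-0.028},
    {"x":0.03,"y":-0.028}
  ]
}}

```text
validation failed for argument at $.st...
```

>>> {"fn": "step_arm", "kwargs": {
  "steps": [
    {"x":0.04,"y":-0.006,"z":0.0,"ax":0.0,"ay":0.0,"az":6.9,"claw":0.094},
    {"x":0.04,"y":-0.006,"z":0.0,"ax":0.0,"ay":0.0,"az":6.9,"claw":0.094},
    {"x":0.035,"y":-0.02,"z":0.0,"ax":0.0,"ay":0.0,"az":6.9,"claw":0.094},
    {"x":0.03,"y":-0.028,"z":0.0,"ax":0.0,"ay":0.0,"az":0.0,"claw":0.094},
    {"x":0.03,"y":-0.028,"z":0.0,"ax":0.0,"ay":0.0,"az":0.0,"claw":0.094}
  ]
}}

```text
time_s: 0.52
ee_pos: [0.3526, -0.4018, 0.2028]
eef_rot: [-3.138, 0.003, -0.004]
force: [0.3, -0.6, 0.1]
grip_width: 0.094
```

>>> {"fn": "step_arm", "kwargs": {
  "steps": [
    {"x":0.01,"y":-0.04,"z":0.0,"ax":0.0,"ay":0.0,"az":0.0,"claw":0.094},
    {"x":0.01,"y":-0.04,"z":0.0,"ax":0.0,"ay":0.0,"az":0.0,"claw":0.094},
    {"x":0.01,"y":-0.04,"z":0.0,"ax":0.0,"ay":0.0,"az":0.0,"claw":0.094},
    {"x":0.01,"y":-0.04,"z":0.0,"ax":0.0,"ay":0.0,"az":0.0,"claw":0.094},
    {"x":0.01,"y":-0.04,"z":0.0,"ax":0.0,"ay":0.0,"az":0.0,"claw":0.094}
  ]
}}

```text
time_s: 0.93
ee_pos: [0.4047, -0.1998, 0.2011]
eef_rot: [-3.136, 0.005, -0.004]
force: [0.9, -0.4, -0.1]
grip_width: 0.0941
```

>>> {"fn": "step_arm", "kwargs": {
  "steps": [
    {"x":0.005,"y":-0.04,"z":0.0,"ax":0.0,"ay":0.0,"az":0.0,"claw":0.094},
    {"x":0.0,"y":-0.04,"z":0.0,"ax":0.0,"ay":0.0,"az":0.0,"claw":0.094},
    {"x":0.0,"y":-0.04,"z":0.0,"ax":0.0,"ay":0.0,"az":0.0,"claw":0.094},
    {"x":0.0,"y":-0.04,"z":0.0,"ax":0.0,"ay":0.0,"az":0.0,"claw":0.094},
    {"x":0.0,"y":-0.04,"z":0.0,"ax":0.0,"ay":0.0,"az":0.0,"claw":0.094}
  ]
}}

```text
time_s: 1.35
ee_pos: [0.4089, 0.0082, 0.2016]
eef_rot: [-3.135, 0.006, -0.005]
force: [0.7, 0.6, -0.2]
grip_width: 0.0937
```

>>> {"fn": "step_arm", "kwargs": {
  "steps": [
    {"x":0.0,"y":-0.04,"z":0.0,"ax":0.0,"ay":0.0,"az":0.0,"claw":0.094},
    {"x":0.0,"y":-0.04,"z":0.0,"ax":0.0,"ay":0.0,"az":0.0,"claw":0.094},
    {"x":0.0,"y":-0.04,"z":0.0,"ax":0.0,"ay":0.0,"az":0.0,"claw":0.094},
    {"x":0.0,"y":-0.04,"z":0.0,"ax":0.0,"ay":0.0,"az":0.0,"claw":0.094},
    {"x":0.0,"y":-0.04,"z":0.0,"ax":0.0,"ay":0.0,"az":0.0,"claw":0.094}
  ]
}}

```text
time_s: 1.77
ee_pos: [0.4065, 0.2167, 0.203]
eef_rot: [-3.135, 0.006, -0.005]
force: [0.6, -0.6, -0.3]
grip_width: 0.0938
```

>>> {"fn": "step_arm", "kwargs": {
  "steps": [
    {"x":0.005,"y":-0.025,"z":0.0,"ax":-0.4,"ay":0.35,"az":-0.3,"claw":0.094},
    {"x":0.005,"y":-0.025,"z":0.0,"ax":0.0,"ay":0.0,"az":0.0,"claw":0.094},
    {"x":0.0,"y":0.0,"z":0.0,"ax":0.0,"ay":0.0,"az":0.0,"claw":0.094}
  ]
}}

```text
time_s: 2.02
ee_pos: [0.4147, 0.2753, 0.2023]
eef_rot: [3.141, 0.0, 0.007]
force: [-0.3, -0.3, 0.2]
grip_width: 0.0939
```

```bash
python3 - <<'E'
from h import *
im,d,o=shot("wrist","w1"); print(o["ee_pos"],o["eef_rot"])
c=cam("wrist",o)
for n in("top","side"):
    shot(n,n+"1")
E
```

```text
[0.41469027 0.27528311 0.20226482] [3.14118116e+00 3.51087210e-04 6.87582586e-03]
```

View pics/w1.png

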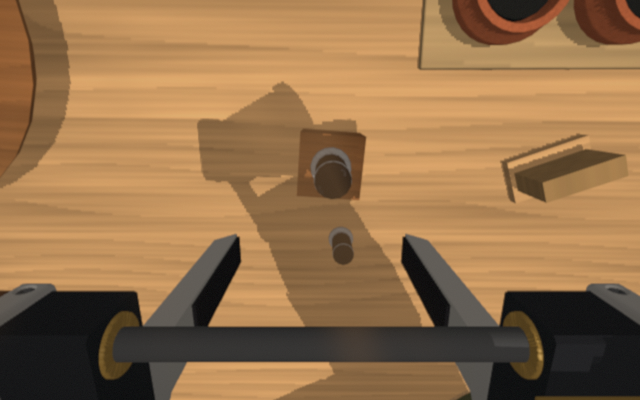

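```bash
python3 - <<'E'
from h import *
z=np.load("w1.npz"); im,d=z["im"],z["d"]; o=dict(ee_pos=z["p"],eef_rot=z["r"]); c=cam("wrist",o); P=cloud(c,d)
print("tcp px",proj(c,o["ee_pos"]))
def fit(m):
    cn,_=cv2.findContours(m.astype(np.uint8),cv2.RETR_EXTERNAL,cv2.CHAIN_APPROX_NONE); k=max(cn,key=cv2.contourArea); return cv2.minEnclosingCircle(k),cv2.contourArea(k)
roi=np.zeros((400,640),bool); roi[100:215,280:380]=1
Z=P[...,2]
for nm,lo,hi in (("barreltop",.116,.135),("holdertop",.048,.058)):
    m=roi&(Z>lo)&(Z<hi); q=P[m]; print(nm,m.sum(),np.median(q,0).round(4),((q.max(0)+q.min(0))/2).round(4),(q.max(0)-q.min(0)).round(4),fit(m))
    zz=np.median(q[:,2]); (u,v),r=fit(m)[0]; print(onz(c,u,v,.125 if nm[0]=='b' else .055))
    if nm[0]=='h':
        print(np.round([onz(c,*p,.055) for p in cv2.boxPoints(cv2.minAreaRect(np.argwhere(m)[:,::-1].astype(np.float32)))],4))
for n in ("top","side"):
    z=np.load(n+"1.npz"); d=z["d"]; c=cam(n); P=cloud(c,d)
    for nm,lo,hi in (("barreltop",.118,.135),("holder",.045,.06)):
        m=(abs(P[...,0]-.42)<.06)&(abs(P[...,1]-.275)<.06)&(P[...,2]>lo)&(P[...,2]<hi); q=P[m]
        if len(q): print(n,nm,len(q),np.median(q,0).round(4),((q.max(0)+q.min(0))/2).round(4),(q.max(0)-q.min(0)).round(4))
E
```

```text
tcp px [321.00056384 249.92232893]
barreltop 1117 [0.4399 0.2666 0.1232] [0.4388 0.2664 0.1208] [0.0293 0.0307 0.0096] (((332.06536865234375, 179.14378356933594), 19.155593872070312), 1064.5)
[0.44035814 0.26668046 0.125     ]
holdertop 2456 [0.4503 0.2705 0.0534] [0.4385 0.2665 0.053 ] [0.0679 0.0677 0.0099] (((330.1123962402344, 164.53887939453125), 45.07351303100586), 2284.0)
[0.44036749 0.26621594 0.055     ]
[[0.4093 0.3012 0.055 ]
 [0.473  0.2959 0.055 ]
 [0.469  0.2327 0.055 ]
 [0.4047 0.2346 0.055 ]]
top barreltop 29 [0.4468 0.2648 0.126 ] [0.448  0.2648 0.1242] [0.0081 0.025  0.0107]
top holder 233 [0.4554 0.2464 0.0558] [0.4158 0.2634 0.0535] [0.1098 0.0639 0.0127]
side barreltop 238 [0.4346 0.267  0.1245] [0.4362 0.2664 0.1231] [0.0275 0.0291 0.0101]
side holder 721 [0.4203 0.2765 0.0548] [0.4367 0.2665 0.0524] [0.0676 0.0667 0.0146]
```

View pics/side1.png

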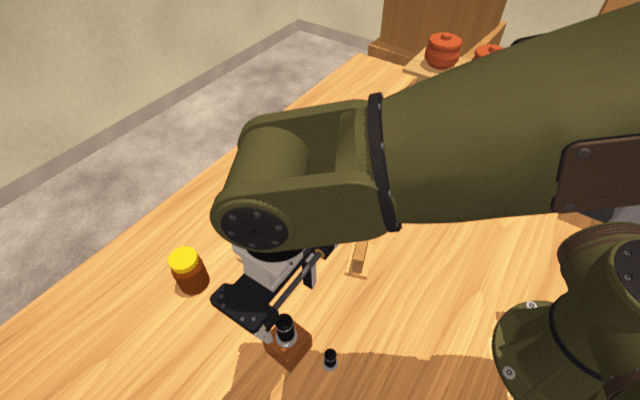

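>>> {"fn": "step_arm", "kwargs": {
  "steps": [
    {"x":0.012,"y":0.0045,"z":0.0,"ax":0.0,"ay":0.0,"az":0.4,"claw":0.094},
    {"x":0.012,"y":0.0045,"z":0.02,"ax":0.0,"ay":0.0,"az":0.0,"claw":0.07},
    {"x":0.0,"y":0.0,"z":0.035,"ax":0.0,"ay":0.0,"az":0.0,"claw":0.07},
    {"x":0.0,"y":0.0,"z":0.0,"ax":0.0,"ay":0.0,"az":0.0,"claw":0.07}
  ]
}}

```text
time_s: 2.5
ee_pos: [0.4427, 0.2576, 0.1478]
eef_rot: [-3.141, -0.004, -0.008]
force: [-0.5, -0.5, -0.6]
grip_width: 0.0771
```

```bash
python3 - <<'E'
from h import *
o=ctrl.get_obs(); print(o["ee_pos"],o["joint_vel"])
im,d,o=shot("wrist","w2"); o=ctrl.get_obs(); print(o["ee_pos"],o["eef_rot"],o["joint_vel"])
E
```

```text
[0.4426626  0.25761683 0.14784059] [-0.04827963 -0.06965435 -0.12151951 -0.00422692  0.11122624 -0.02027567]
[0.44387887 0.25820891 0.15129624] [-3.13970312 -0.00694282 -0.00815674] [ 0.0219477  -0.05075283 -0.06383362  0.00292118  0.05014586  0.00963797]
```

View pics/w2.png

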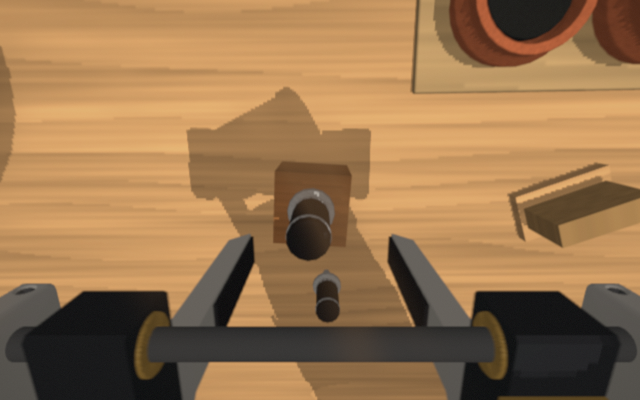

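>>> {"fn": "step_arm", "kwargs": {
  "steps": [
    {"x":-0.003,"y":-0.006,"z":0.012,"ax":0.0,"ay":0.0,"az":0.0,"claw":0.07},
    {"x":0.0,"y":0.0,"z":0.0,"ax":0.0,"ay":0.4,"az":-0.5,"claw":0.07},
    {"x":0.0,"y":0.0,"z":0.0,"ax":0.0,"ay":0.0,"az":0.0,"claw":0.07}
  ]
}}

```text
time_s: 2.8
ee_pos: [0.4438, 0.2626, 0.1442]
eef_rot: [-3.138, -0.019, -0.002]
force: [0.1, 1.8, 0.6]
grip_width: 0.0701
```

>>> {"fn": "step_arm", "kwargs": {
  "steps": [
    {"x":-0.003,"y":-0.002,"z":0.01,"ax":-0.2,"ay":-0.8,"az":0.0,"claw":0.07},
    {"x":0.0,"y":0.0,"z":0.01,"ax":0.0,"ay":0.0,"az":0.0,"claw":0.07},
    {"x":0.0,"y":0.0,"z":0.0,"ax":0.0,"ay":0.0,"az":0.0,"claw":0.07}
  ]
}}

```text
time_s: 3.05
ee_pos: [0.4424, 0.2647, 0.1266]
eef_rot: [-3.14, -0.008, -0.003]
force: [-0.1, -0.2, 0.2]
grip_width: 0.0699
```

>>> {"fn": "step_arm", "kwargs": {
  "steps": [
    {"x":-0.003,"y":-0.002,"z":0.015,"ax":0.0,"ay":-0.5,"az":0.0,"claw":0.07},
    {"x":-0.001,"y":0.0,"z":0.015,"ax":0.0,"ay":0.0,"az":0.0,"claw":0.07},
    {"x":0.0,"y":0.0,"z":0.012,"ax":0.0,"ay":0.0,"az":0.0,"claw":0.07},
    {"x":0.0,"y":0.0,"z":0.0,"ax":0.0,"ay":0.0,"az":0.0,"claw":0.07}
  ]
}}

```text
time_s: 3.38
ee_pos: [0.4391, 0.267, 0.0841]
eef_rot: [-3.139, -0.001, -0.003]
force: [-0.3, -1.5, -0.5]
grip_width: 0.0702
```

```bash
python3 - <<'E'
from h import *
im,d,o=shot("wrist","w3"); o=ctrl.get_obs(); print(o["ee_pos"],o["eef_rot"],o["joint_vel"])
E
```

```text
[0.43954277 0.26720682 0.08525647] [-3.13819605e+00 -1.67674292e-03 -2.66430060e-03] [-0.0002839  -0.02592905 -0.02347679 -0.0010117   0.02019037 -0.00016079]
```

View pics/w3.png

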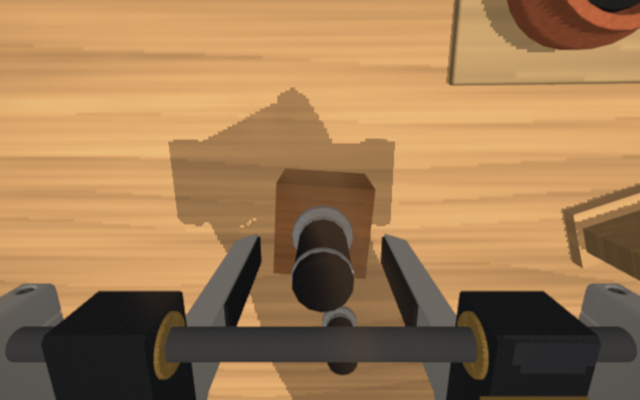

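>>> {"fn": "step_arm", "kwargs": {
  "steps": [
    {"x":0.0,"y":0.0,"z":0.007,"ax":-0.15,"ay":-0.1,"az":0.0,"claw":0.07},
    {"x":0.0,"y":0.0,"z":0.0,"ax":0.0,"ay":0.0,"az":0.0,"claw":0.0},
    {"x":0.0,"y":0.0,"z":0.0,"ax":0.0,"ay":0.0,"az":0.0,"claw":0.0},
    {"x":0.0,"y":0.0,"z":0.0,"ax":0.0,"ay":0.0,"az":0.0,"claw":0.0},
    {"x":0.0,"y":0.0,"z":0.0,"ax":0.0,"ay":0.0,"az":0.0,"claw":0.0}
  ],
  "grip_force": 40
}}

```text
time_s: 3.85
ee_pos: [0.4408, 0.2678, 0.0804]
eef_rot: [-3.14, -0.003, -0.003]
force: [-0.1, 0.1, 0.1]
grip_width: 0.0468
```

>>> {"fn": "step_arm", "kwargs": {
  "steps": [
    {"x":0.0,"y":0.0,"z":0.0,"ax":0.0,"ay":0.0,"az":0.0,"claw":0.0},
    {"x":0.0,"y":0.0,"z":0.0,"ax":0.0,"ay":0.0,"az":0.0,"claw":0.0}
  ]
}}

```text
time_s: 4.02
ee_pos: [0.4411, 0.2679, 0.0811]
eef_rot: [-3.139, -0.004, -0.003]
force: [0.1, -1.3, 0.3]
grip_width: 0.0333
```

>>> {"fn": "step_arm", "kwargs": {
  "steps": [
    {"x":-0.001,"y":0.0,"z":0.001,"ax":0.0,"ay":-0.1,"az":0.0,"claw":0.0},
    {"x":0.0,"y":0.0,"z":0.0,"ax":0.0,"ay":0.0,"az":0.0,"claw":0.0},
    {"x":0.0,"y":0.0,"z":0.0,"ax":0.0,"ay":0.0,"az":0.0,"claw":0.0}
  ]
}}

```text
time_s: 4.27
ee_pos: [0.4408, 0.2678, 0.081]
eef_rot: [-3.139, -0.004, -0.003]
force: [0.2, -0.1, -2.0]
grip_width: 0.0294
```

>>> {"fn": "step_arm", "kwargs": {
  "steps": [
    {"x":0.0,"y":0.0,"z":-0.02,"ax":0.0,"ay":0.0,"az":0.0,"claw":0.0},
    {"x":0.0,"y":0.0,"z":-0.03,"ax":0.0,"ay":0.0,"az":0.0,"claw":0.0},
    {"x":0.0,"y":0.0,"z":-0.03,"ax":0.0,"ay":0.0,"az":0.0,"claw":0.0},
    {"x":0.005,"y":0.005,"z":-0.01,"ax":0.0,"ay":0.0,"az":0.0,"claw":0.0},
    {"x":0.015,"y":0.015,"z":0.0,"ax":0.0,"ay":0.0,"az":0.0,"claw":0.0}
  ]
}}

```text
time_s: 4.68
ee_pos: [0.4572, 0.2482, 0.1722]
eef_rot: [-3.141, 0.003, 0.0]
force: [0.2, 0.1, -3.0]
grip_width: 0.0296
```

>>> {"fn": "step_arm", "kwargs": {
  "steps": [
    {"x":0.025,"y":0.025,"z":0.0,"ax":0.0,"ay":0.0,"az":0.0,"claw":0.0},
    {"x":0.025,"y":0.025,"z":0.0,"ax":0.0,"ay":0.0,"az":0.0,"claw":0.0},
    {"x":0.025,"y":0.025,"z":0.0,"ax":0.0,"ay":0.0,"az":0.0,"claw":0.0},
    {"x":0.025,"y":0.025,"z":0.0,"ax":0.0,"ay":0.0,"az":0.0,"claw":0.0},
    {"x":0.015,"y":0.015,"z":0.0,"ax":0.0,"ay":0.0,"az":0.0,"claw":0.0}
  ]
}}

```text
time_s: 5.1
ee_pos: [0.5756, 0.1298, 0.1726]
eef_rot: [-3.14, 0.003, 0.005]
force: [-0.2, 0.5, -2.6]
grip_width: 0.0298
```

```bash
python3 - <<'E'
from h import *
im,d,o=shot("wrist","w4"); o=ctrl.get_obs(); print(o["ee_pos"],o["eef_rot"],o["joint_vel"],o["force"])
E
```

```text
[0.57706021 0.12779959 0.1723228 ] [-3.14045528e+00  2.44789111e-03  3.55586121e-03] [ 0.05996919 -0.03452154  0.06073844  0.00599712 -0.02091247  0.07927002] [ 1.65028431 -2.59557023 -2.73045506]
```

View pics/w4.png

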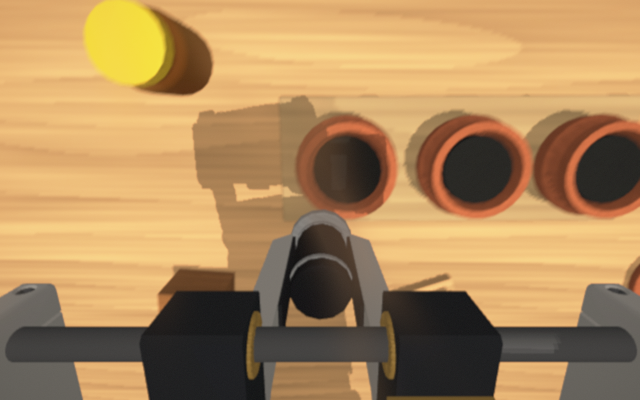

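```bash
python3 - <<'E'
from h import *
z=np.load("w4.npz"); im,d=z["im"],z["d"]; o=dict(ee_pos=z["p"],eef_rot=z["r"]); c=cam("wrist",o); P=cloud(c,d); Z=P[...,2]
m=(Z>.064)&(Z<.076)&(np.arange(400)[:,None]<222)
k,l,s,ce=cv2.connectedComponentsWithStats(m.astype(np.uint8))
for i in range(1,k):
    if s[i,4]>300:
        q=P[l==i]; print(s[i],np.median(q[:,2]).round(4),((q.max(0)+q.min(0))/2).round(4),(q.max(0)-q.min(0)).round(4))
for u,v in ((345,167),(480,167),(610,167)): print(P[v,u].round(4))
# tester axis check
for mm in (o["ee_pos"]+[0,0,.044],o["ee_pos"]-[0,0,.026]): print(proj(c,mm))
E
```

```text
[ 131    7   57   88 1239] 0.071 [0.6958 0.2598 0.07  ] [0.0625 0.0456 0.0119]
[ 297  123   99   97 2522] 0.0682 [0.6007 0.1084 0.0674] [0.084  0.0848 0.0068]
[ 429  122  101   98 2851] 0.0682 [ 0.6017 -0.0063  0.0676] [0.0851 0.0854 0.0072]
[ 560  122   80   98 2114] 0.0682 [ 0.6027 -0.1149  0.0674] [0.0847 0.0744 0.0068]
[0.6048 0.1089 0.0609]
[ 0.6055 -0.0097  0.0608]
[ 0.6065 -0.1227  0.0619]
[320.99208296 290.09565174]
[320.99498999 233.53777359]
```

>>> {"fn": "step_arm", "kwargs": {
  "steps": [
    {"x":0.012,"y":0.01,"z":0.0,"ax":0.0,"ay":0.0,"az":0.0,"claw":0.0},
    {"x":0.01,"y":0.006,"z":0.01,"ax":0.0,"ay":0.0,"az":0.0,"claw":0.0},
    {"x":0.0,"y":0.0,"z":0.01,"ax":0.0,"ay":0.0,"az":0.0,"claw":0.0},
    {"x":0.0,"y":0.0,"z":0.005,"ax":0.0,"ay":0.0,"az":0.0,"claw":0.0}
  ]
}}

```text
time_s: 5.48
ee_pos: [0.6003, 0.1092, 0.1449]
eef_rot: [-3.14, 0.004, -0.0]
force: [-0.9, 0.3, -2.9]
grip_width: 0.0295
```

>>> {"fn": "step_arm", "kwargs": {
  "steps": [
    {"x":0.0,"y":0.001,"z":0.005,"ax":0.0,"ay":0.1,"az":0.0,"claw":0.0},
    {"x":0.0,"y":0.0,"z":0.004,"ax":0.0,"ay":0.0,"az":0.0,"claw":0.0},
    {"x":0.0,"y":0.0,"z":0.004,"ax":0.0,"ay":0.0,"az":0.0,"claw":0.0},
    {"x":0.0,"y":0.0,"z":0.003,"ax":0.0,"ay":0.0,"az":0.0,"claw":0.0}
  ]
}}

```text
time_s: 5.82
ee_pos: [0.5979, 0.11, 0.1261]
eef_rot: [-3.14, 0.006, 0.002]
force: [0.6, -0.3, -1.6]
grip_width: 0.03
```

>>> {"fn": "step_arm", "kwargs": {
  "steps": [
    {"x":0.0,"y":0.0,"z":0.003,"ax":0.0,"ay":0.0,"az":0.0,"claw":0.0},
    {"x":0.0,"y":0.0,"z":0.003,"ax":0.0,"ay":0.0,"az":0.0,"claw":0.0}
  ]
}}

```text
time_s: 5.98
ee_pos: [0.5978, 0.1105, 0.1203]
eef_rot: [-3.14, 0.004, 0.003]
force: [0.1, -1.3, 0.4]
grip_width: 0.0292
```

>>> {"fn": "step_arm", "kwargs": {
  "steps": [
    {"x":0.001,"y":0.001,"z":0.003,"ax":0.0,"ay":0.1,"az":0.0,"claw":0.0},
    {"x":0.0,"y":0.0,"z":0.003,"ax":0.0,"ay":0.0,"az":0.0,"claw":0.0}
  ]
}}

```text
time_s: 6.15
ee_pos: [0.5989, 0.1098, 0.1146]
eef_rot: [-3.14, 0.002, 0.003]
force: [-1.6, -0.8, 2.7]
grip_width: 0.0295
```

```bash
python3 - <<'E'
from h import *
o=ctrl.get_obs(); print(o["ee_pos"],o["force"],o["joint_vel"],o["tau"])
E
```

```text
[0.59891653 0.10983117 0.11462759] [-1.64809146 -0.8338437   2.74186719] [ 0.00246064  0.03112999  0.03174017 -0.00497073 -0.07041222  0.00227358] [ 1.01261839e+00 -6.19150686e+01 -3.29471326e+01  5.49845863e-01
 -2.39643864e-01 -1.67208019e-02]
```

>>> {"fn": "step_arm", "kwargs": {
  "steps": [
    {"x":0.001,"y":0.0,"z":0.003,"ax":0.0,"ay":0.0,"az":0.0,"claw":0.0},
    {"x":0.0,"y":0.0,"z":0.0025,"ax":0.0,"ay":0.0,"az":0.0,"claw":0.0}
  ]
}}

```text
time_s: 6.32
ee_pos: [0.6001, 0.1099, 0.1093]
eef_rot: [-3.14, 0.001, 0.003]
force: [-0.9, -0.5, 4.0]
grip_width: 0.0293
```

>>> {"fn": "step_arm", "kwargs": {
  "steps": [
    {"x":0.0,"y":0.0,"z":0.0025,"ax":0.0,"ay":0.0,"az":0.0,"claw":0.0},
    {"x":0.0,"y":0.0,"z":0.001,"ax":0.0,"ay":0.0,"az":0.0,"claw":0.0}
  ]
}}

```text
time_s: 6.48
ee_pos: [0.6003, 0.1099, 0.106]
eef_rot: [-3.14, 0.0, 0.003]
force: [-3.3, -0.1, 6.9]
grip_width: 0.0296
```

>>> {"fn": "step_arm", "kwargs": {
  "steps": [
    {"x":0.0,"y":0.0,"z":0.0,"ax":0.0,"ay":0.0,"az":0.0,"claw":0.0},
    {"x":0.0,"y":0.0,"z":0.0,"ax":0.0,"ay":0.0,"az":0.0,"claw":0.0}
  ]
}}

```text
time_s: 6.65
ee_pos: [0.6004, 0.1099, 0.1062]
eef_rot: [-3.14, 0.0, 0.003]
force: [-2.3, -0.7, 6.7]
grip_width: 0.0294
```

```bash
python3 - <<'E'
from h import *
o=ctrl.get_obs(); print(o["ee_pos"],o["force"],o["joint_vel"])
im,d,o=shot("wrist","w5"); 
o=ctrl.get_obs(); print(o["ee_pos"],o["force"])
E
```

```text
[0.60038439 0.10988525 0.10615598] [-2.28458841 -0.68347704  6.70150206] [ 0.00063572 -0.00093742 -0.00024506  0.00123381  0.00274793 -0.00177908]
[0.60040432 0.1098581  0.10623551] [-3.69944452 -0.38619307  5.43322631]
```

View pics/w5.png

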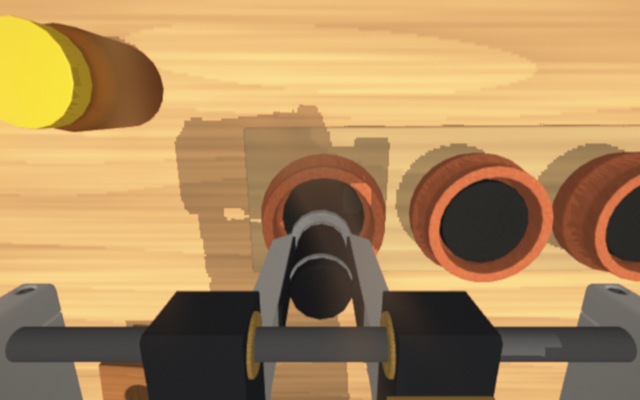

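```bash
cat > seal.py <<'E'
from h import *
import sys
def sealz(tag,x,y):
    z=np.load(tag+".npz"); d=z["d"]; o=dict(ee_pos=z["p"],eef_rot=z["r"]); c=cam("wrist",o); P=cloud(c,d); Z=P[...,2]; im=z["im"]
    r=np.hypot(P[...,0]-x,P[...,1]-y)
    m=(r<.029)&(r>.01)&(Z<.067)&(Z>.03)&(im.max(2)<60); q=P[m][:,2]
    m2=(r<.043)&(r>.036)&(Z>.06)&(Z<.076)
    return m.sum(),np.percentile(q,[10,50,90]).round(4),"rim",np.median(Z[m2]).round(4)
E
python3 - <<'E'
from seal import *
for t in ("w4","w5"):
  for y in (.108,-.007,-.122): print(t,sealz(t,.601,y))
E
```

```text
w4 (np.int64(1378), array([0.0593, 0.0603, 0.0612]), 'rim', np.float64(0.0683))
w4 (np.int64(2855), array([0.06  , 0.0609, 0.0617]), 'rim', np.float64(0.0684))
w4 (np.int64(2716), array([0.0605, 0.0613, 0.0622]), 'rim', np.float64(0.0683))
w5 (np.int64(416), array([0.0462, 0.047 , 0.0478]), 'rim', np.float64(0.0683))
w5 (np.int64(4354), array([0.06  , 0.0608, 0.0616]), 'rim', np.float64(0.0683))
w5 (np.int64(1693), array([0.0605, 0.0613, 0.0621]), 'rim', np.float64(0.0681))
```

>>> {"fn": "step_arm", "kwargs": {
  "steps": [
    {"x":0.0,"y":0.0,"z":0.0,"ax":0.0,"ay":0.0,"az":0.0,"claw":0.0},
    {"x":0.0,"y":0.0,"z":0.0,"ax":0.0,"ay":0.0,"az":0.0,"claw":0.0},
    {"x":0.0,"y":0.0,"z":0.0,"ax":0.0,"ay":0.0,"az":0.0,"claw":0.0}
  ]
}}

```text
time_s: 6.95
ee_pos: [0.6004, 0.1099, 0.1069]
eef_rot: [-3.14, -0.0, 0.003]
force: [-3.3, -0.7, 6.3]
grip_width: 0.0296
```

Left seal: it sank about 13 mm at about 8.5 N, so it is soft. Next I'll lift and move to the middle pot.

>>> {"fn": "step_arm", "kwargs": {
  "steps": [
    {"x":0.0,"y":0.0,"z":-0.015,"ax":0.0,"ay":0.0,"az":0.0,"claw":0.0},
    {"x":0.0,"y":0.0,"z":-0.02,"ax":0.0,"ay":0.0,"az":0.0,"claw":0.0},
    {"x":0.0,"y":0.0,"z":-0.02,"ax":0.0,"ay":0.0,"az":0.0,"claw":0.0},
    {"x":0.0,"y":0.025,"z":0.0,"ax":0.0,"ay":0.0,"az":0.0,"claw":0.0},
    {"x":0.0,"y":0.03,"z":0.0,"ax":0.0,"ay":0.0,"az":0.0,"claw":0.0}
  ]
}}

```text
time_s: 7.37
ee_pos: [0.6007, 0.0579, 0.1619]
eef_rot: [-3.139, -0.0, 0.008]
force: [0.2, -0.3, -2.5]
grip_width: 0.0299
```

>>> {"fn": "step_arm", "kwargs": {
  "steps": [
    {"x":0.0,"y":0.03,"z":0.0,"ax":0.0,"ay":0.0,"az":0.0,"claw":0.0},
    {"x":0.0,"y":0.018,"z":0.0,"ax":0.0,"ay":0.0,"az":0.0,"claw":0.0},
    {"x":0.0,"y":0.008,"z":0.005,"ax":0.0,"ay":0.0,"az":0.0,"claw":0.0}
  ]
}}

```text
time_s: 7.62
ee_pos: [0.6017, -0.0028, 0.1568]
eef_rot: [-3.139, -0.003, 0.007]
force: [0.9, 0.4, -2.9]
grip_width: 0.0294
```

>>> {"fn": "step_arm", "kwargs": {
  "steps": [
    {"x":0.0,"y":0.002,"z":0.008,"ax":-0.1,"ay":-0.15,"az":0.4,"claw":0.0},
    {"x":0.0,"y":0.001,"z":0.006,"ax":0.0,"ay":0.0,"az":0.0,"claw":0.0},
    {"x":0.0,"y":0.001,"z":0.005,"ax":0.0,"ay":0.0,"az":0.0,"claw":0.0},
    {"x":0.0,"y":0.0,"z":0.003,"ax":0.0,"ay":0.0,"az":0.0,"claw":0.0}
  ]
}}

```text
time_s: 7.95
ee_pos: [0.6011, -0.0066, 0.1301]
eef_rot: [-3.14, 0.003, -0.002]
force: [-0.2, -0.1, -2.1]
grip_width: 0.0295
```

>>> {"fn": "step_arm", "kwargs": {
  "steps": [
    {"x":0.0,"y":0.0,"z":0.003,"ax":0.0,"ay":0.0,"az":0.0,"claw":0.0}
  ]
}}

```text
time_s: 8.03
ee_pos: [0.601, -0.0057, 0.1262]
eef_rot: [-3.14, 0.004, -0.001]
force: [0.0, -0.3, -0.6]
grip_width: 0.0296
```

>>> {"fn": "step_arm", "kwargs": {
  "steps": [
    {"x":0.0,"y":0.001,"z":0.002,"ax":0.0,"ay":0.2,"az":0.0,"claw":0.0}
  ]
}}

```text
time_s: 8.12
ee_pos: [0.6009, -0.0058, 0.1237]
eef_rot: [-3.14, 0.001, 0.0]
force: [-0.8, 0.4, 1.2]
grip_width: 0.0295
```

>>> {"fn": "step_arm", "kwargs": {
  "steps": [
    {"x":0.0,"y":0.0,"z":0.002,"ax":0.0,"ay":0.0,"az":0.0,"claw":0.0}
  ]
}}

```text
time_s: 8.2
ee_pos: [0.601, -0.0054, 0.1217]
eef_rot: [-3.14, 0.0, 0.001]
force: [-1.5, -2.4, 2.3]
grip_width: 0.0295
```

>>> {"fn": "step_arm", "kwargs": {
  "steps": [
    {"x":0.0,"y":0.0,"z":0.002,"ax":0.0,"ay":0.0,"az":0.0,"claw":0.0},
    {"x":0.0,"y":0.0,"z":0.0008,"ax":0.0,"ay":0.0,"az":0.0,"claw":0.0}
  ]
}}

```text
time_s: 8.37
ee_pos: [0.6012, -0.0052, 0.1194]
eef_rot: [-3.141, -0.001, 0.002]
force: [-2.5, -2.0, 5.1]
grip_width: 0.0298
```

```bash
python3 - <<'E'
from seal import *
im,d,o=shot("wrist","w6"); print(o["ee_pos"],o["force"]) 
o=ctrl.get_obs(); print(o["ee_pos"],o["force"])
for y in (.108,-.007,-.122): print(sealz("w6",.601,y))
E
```

```text
[ 0.60116543 -0.00516347  0.11940646] [-2.53058245 -1.95209036  5.13446821]
[ 0.60119717 -0.00519476  0.11947706] [-2.80342389 -0.68318918  4.62410925]
(np.int64(2217), array([0.0593, 0.0601, 0.061 ]), 'rim', np.float64(0.0681))
(np.int64(344), array([0.0582, 0.0589, 0.0597]), 'rim', np.float64(0.0683))
(np.int64(3851), array([0.0604, 0.0612, 0.062 ]), 'rim', np.float64(0.0683))
```

>>> {"fn": "step_arm", "kwargs": {
  "steps": [
    {"x":0.0,"y":0.0,"z":0.001,"ax":0.0,"ay":0.0,"az":0.0,"claw":0.0},
    {"x":0.0,"y":0.0,"z":0.0005,"ax":0.0,"ay":0.0,"az":0.0,"claw":0.0}
  ]
}}

```text
time_s: 8.58
ee_pos: [0.6013, -0.0052, 0.1188]
eef_rot: [-3.141, -0.001, 0.002]
force: [-2.7, -1.3, 4.6]
grip_width: 0.0292
```

>>> {"fn": "step_arm", "kwargs": {
  "steps": [
    {"x":0.0,"y":0.0,"z":0.0003,"ax":0.0,"ay":0.0,"az":0.0,"claw":0.0},
    {"x":0.0,"y":0.0,"z":0.0003,"ax":0.0,"ay":0.0,"az":0.0,"claw":0.0},
    {"x":0.0,"y":0.0,"z":0.0003,"ax":0.0,"ay":0.0,"az":0.0,"claw":0.0}
  ]
}}

```text
time_s: 8.83
ee_pos: [0.6012, -0.0052, 0.1185]
eef_rot: [-3.141, -0.002, 0.002]
force: [-2.8, -1.1, 4.6]
grip_width: 0.0294
```

```bash
python3 - <<'E'
from seal import *
im,d,o=shot("wrist","w7"); print(o["ee_pos"],o["force"]) 
o=ctrl.get_obs(); print(o["ee_pos"],o["force"])
for y in (.108,-.007,-.122): print(sealz("w7",.601,y))
E
```

```text
[ 0.60124895 -0.00521508  0.1185438 ] [-2.83843089 -1.07575222  4.56753599]
[ 0.6012437  -0.00521533  0.11852012] [-3.44736226 -1.245191    4.9812212 ]
(np.int64(2212), array([0.0594, 0.0602, 0.061 ]), 'rim', np.float64(0.0682))
(np.int64(339), array([0.058 , 0.0588, 0.0596]), 'rim', np.float64(0.0683))
(np.int64(3899), array([0.0604, 0.0612, 0.0621]), 'rim', np.float64(0.0684))
```

>>> {"fn": "step_arm", "kwargs": {
  "steps": [
    {"x":0.0,"y":0.0,"z":0.0012,"ax":0.0,"ay":0.0,"az":0.0,"claw":0.0},
    {"x":0.0,"y":0.0,"z":0.0005,"ax":0.0,"ay":0.0,"az":0.0,"claw":0.0},
    {"x":0.0,"y":0.0,"z":0.0003,"ax":0.0,"ay":0.0,"az":0.0,"claw":0.0},
    {"x":0.0,"y":0.0,"z":0.0003,"ax":0.0,"ay":0.0,"az":0.0,"claw":0.0}
  ]
}}

```text
time_s: 9.22
ee_pos: [0.6013, -0.0052, 0.1173]
eef_rot: [-3.141, -0.002, 0.001]
force: [-3.9, -1.3, 5.2]
grip_width: 0.0293
```

>>> {"fn": "step_arm", "kwargs": {
  "steps": [
    {"x":0.0,"y":0.0,"z":0.0003,"ax":0.0,"ay":0.0,"az":0.0,"claw":0.0},
    {"x":0.0,"y":0.0,"z":0.0003,"ax":0.0,"ay":0.0,"az":0.0,"claw":0.0}
  ]
}}

```text
time_s: 9.38
ee_pos: [0.6013, -0.0053, 0.1173]
eef_rot: [-3.141, -0.003, 0.001]
force: [-4.0, -1.0, 6.6]
grip_width: 0.0295
```

Middle seal: it sank only about 2 mm under about 8–9 N, so it is the firm one. I'll press the right one too.

>>> {"fn": "step_arm", "kwargs": {
  "steps": [
    {"x":0.0,"y":0.0,"z":-0.015,"ax":0.0,"ay":0.0,"az":0.0,"claw":0.0},
    {"x":0.0,"y":0.0,"z":-0.015,"ax":0.0,"ay":0.0,"az":0.0,"claw":0.0},
    {"x":0.0,"y":0.0,"z":-0.015,"ax":0.0,"ay":0.0,"az":0.0,"claw":0.0},
    {"x":0.0,"y":0.025,"z":0.0,"ax":0.0,"ay":0.0,"az":0.0,"claw":0.0},
    {"x":0.0,"y":0.03,"z":0.0,"ax":0.0,"ay":0.0,"az":0.0,"claw":0.0}
  ]
}}

```text
time_s: 9.8
ee_pos: [0.6016, -0.0565, 0.1621]
eef_rot: [-3.138, -0.003, 0.006]
force: [0.3, -0.2, -2.8]
grip_width: 0.0296
```

>>> {"fn": "step_arm", "kwargs": {
  "steps": [
    {"x":0.0,"y":0.03,"z":0.0,"ax":0.0,"ay":0.0,"az":0.0,"claw":0.0},
    {"x":0.0,"y":0.018,"z":0.0,"ax":0.0,"ay":0.0,"az":0.0,"claw":0.0},
    {"x":0.0,"y":0.009,"z":0.005,"ax":0.0,"ay":0.0,"az":0.0,"claw":0.0}
  ]
}}

```text
time_s: 10.05
ee_pos: [0.6025, -0.1179, 0.1569]
eef_rot: [-3.138, -0.005, 0.006]
force: [0.1, -0.9, -2.0]
grip_width: 0.0292
```

>>> {"fn": "step_arm", "kwargs": {
  "steps": [
    {"x":0.0,"y":0.003,"z":0.008,"ax":-0.15,"ay":-0.25,"az":0.3,"claw":0.0},
    {"x":0.0,"y":0.001,"z":0.006,"ax":0.0,"ay":0.0,"az":0.0,"claw":0.0},
    {"x":0.0,"y":0.001,"z":0.005,"ax":0.0,"ay":0.0,"az":0.0,"claw":0.0},
    {"x":0.0,"y":0.0,"z":0.003,"ax":0.0,"ay":0.0,"az":0.0,"claw":0.0}
  ]
}}

```text
time_s: 10.38
ee_pos: [0.602, -0.1226, 0.13]
eef_rot: [-3.14, 0.002, -0.002]
force: [0.3, -0.3, -2.9]
grip_width: 0.0297
```

>>> {"fn": "step_arm", "kwargs": {
  "steps": [
    {"x":0.0,"y":0.0,"z":0.003,"ax":0.0,"ay":0.0,"az":0.0,"claw":0.0},
    {"x":0.0,"y":0.0,"z":0.002,"ax":0.0,"ay":0.0,"az":0.0,"claw":0.0}
  ]
}}

```text
time_s: 10.55
ee_pos: [0.6019, -0.121, 0.1237]
eef_rot: [-3.139, 0.003, 0.0]
force: [-0.9, -1.5, 0.9]
grip_width: 0.0294
```

>>> {"fn": "step_arm", "kwargs": {
  "steps": [
    {"x":0.0,"y":0.0,"z":0.002,"ax":0.0,"ay":0.0,"az":0.0,"claw":0.0}
  ]
}}

```text
time_s: 10.63
ee_pos: [0.6021, -0.1205, 0.1217]
eef_rot: [-3.14, 0.003, 0.001]
force: [-1.1, -2.3, 0.6]
grip_width: 0.0296
```

>>> {"fn": "step_arm", "kwargs": {
  "steps": [
    {"x":0.0,"y":0.0,"z":0.0025,"ax":0.0,"ay":0.15,"az":0.0,"claw":0.0},
    {"x":0.0,"y":0.0,"z":0.0025,"ax":0.0,"ay":0.0,"az":0.0,"claw":0.0}
  ]
}}

```text
time_s: 10.8
ee_pos: [0.6024, -0.1201, 0.1172]
eef_rot: [-3.141, -0.001, 0.002]
force: [-1.6, -1.5, 1.7]
grip_width: 0.0293
```

```bash
python3 - <<'E'
from seal import *
im,d,o=shot("wrist","w8"); print(o["ee_pos"],o["force"]) 
o=ctrl.get_obs(); print(o["ee_pos"],o["force"])
for y in (.108,-.007,-.122): print(sealz("w8",.601,y))
E
```

```text
[ 0.60240046 -0.12012076  0.11716682] [-1.62492743 -1.51635834  1.69306847]
[ 0.60227816 -0.12014076  0.1167747 ] [-0.62515584 -0.75285914  1.62275304]
(np.int64(2026), array([0.0593, 0.0601, 0.0609]), 'rim', np.float64(0.0678))
(np.int64(2820), array([0.0599, 0.0607, 0.0615]), 'rim', np.float64(0.0682))
(np.int64(398), array([0.054 , 0.0549, 0.0558]), 'rim', np.float64(0.0683))
```

>>> {"fn": "step_arm", "kwargs": {
  "steps": [
    {"x":0.0,"y":0.0,"z":0.0025,"ax":0.0,"ay":0.0,"az":0.0,"claw":0.0},
    {"x":0.0,"y":0.0,"z":0.002,"ax":0.0,"ay":0.0,"az":0.0,"claw":0.0},
    {"x":0.0,"y":0.0,"z":0.001,"ax":0.0,"ay":0.0,"az":0.0,"claw":0.0}
  ]
}}

```text
time_s: 11.1
ee_pos: [0.6025, -0.1201, 0.112]
eef_rot: [-3.141, -0.002, 0.002]
force: [-2.3, 0.1, 4.8]
grip_width: 0.0296
```

>>> {"fn": "step_arm", "kwargs": {
  "steps": [
    {"x":0.0,"y":0.0,"z":0.0015,"ax":0.0,"ay":0.0,"az":0.0,"claw":0.0},
    {"x":0.0,"y":0.0,"z":0.0005,"ax":0.0,"ay":0.0,"az":0.0,"claw":0.0}
  ]
}}

```text
time_s: 11.27
ee_pos: [0.6025, -0.1202, 0.1104]
eef_rot: [-3.141, -0.002, 0.002]
force: [-2.7, -0.4, 6.3]
grip_width: 0.0295
```

```bash
python3 - <<'E'
from seal import *
im,d,o=shot("wrist","w9"); print(o["ee_pos"],o["force"]) 
o=ctrl.get_obs(); print(o["ee_pos"],o["force"])
for y in (.108,-.007,-.122): print(sealz("w9",.601,y))
E
```

```text
[ 0.60248941 -0.12016707  0.1103667 ] [-2.65310017 -0.43957321  6.34742306]
[ 0.60251432 -0.12015673  0.11043923] [-2.52153188 -0.32529748  5.38502591]
(np.int64(1832), array([0.0593, 0.0601, 0.0609]), 'rim', np.float64(0.0677))
(np.int64(3145), array([0.06  , 0.0607, 0.0615]), 'rim', np.float64(0.0682))
(np.int64(404), array([0.0503, 0.0513, 0.0521]), 'rim', np.float64(0.0683))
```

>>> {"fn": "step_arm", "kwargs": {
  "steps": [
    {"x":0.0,"y":0.0,"z":0.0003,"ax":0.0,"ay":0.0,"az":0.0,"claw":0.0},
    {"x":0.0,"y":0.0,"z":0.0003,"ax":0.0,"ay":0.0,"az":0.0,"claw":0.0},
    {"x":0.0,"y":0.0,"z":0.0003,"ax":0.0,"ay":0.0,"az":0.0,"claw":0.0},
    {"x":0.0,"y":0.0,"z":0.0003,"ax":0.0,"ay":0.0,"az":0.0,"claw":0.0},
    {"x":0.0,"y":0.0,"z":0.0003,"ax":0.0,"ay":0.0,"az":0.0,"claw":0.0}
  ]
}}

```text
time_s: 11.73
ee_pos: [0.6025, -0.1202, 0.1103]
eef_rot: [-3.141, -0.003, 0.002]
force: [-3.3, -1.4, 5.4]
grip_width: 0.0294
```

>>> {"fn": "step_arm", "kwargs": {
  "steps": [
    {"x":0.0,"y":0.0,"z":-0.015,"ax":0.0,"ay":0.0,"az":0.0,"claw":0.0},
    {"x":0.0,"y":0.0,"z":-0.02,"ax":0.0,"ay":0.0,"az":0.0,"claw":0.0},
    {"x":0.0,"y":0.0,"z":-0.025,"ax":0.0,"ay":0.0,"az":0.0,"claw":0.0},
    {"x":-0.01,"y":-0.02,"z":-0.005,"ax":0.0,"ay":0.0,"az":0.0,"claw":0.0},
    {"x":-0.0125,"y":-0.03,"z":0.0,"ax":0.0,"ay":0.0,"az":0.0,"claw":0.0}
  ]
}}

```text
time_s: 12.15
ee_pos: [0.5803, -0.0725, 0.175]
eef_rot: [-3.139, -0.002, -0.003]
force: [0.2, 1.3, -2.2]
grip_width: 0.0295
```

>>> {"fn": "step_arm", "kwargs": {
  "steps": [
    {"x":-0.0125,"y":-0.03,"z":0.0,"ax":0.0,"ay":0.0,"az":0.0,"claw":0.0},
    {"x":-0.0125,"y":-0.03,"z":0.0,"ax":0.0,"ay":0.0,"az":0.0,"claw":0.0},
    {"x":-0.0125,"y":-0.03,"z":0.0,"ax":0.0,"ay":0.0,"az":0.0,"claw":0.0},
    {"x":-0.0125,"y":-0.03,"z":0.0,"ax":0.0,"ay":0.0,"az":0.0,"claw":0.0},
    {"x":-0.0125,"y":-0.03,"z":0.0,"ax":0.0,"ay":0.0,"az":0.0,"claw":0.0}
  ]
}}

```text
time_s: 12.57
ee_pos: [0.5151, 0.0835, 0.1739]
eef_rot: [-3.137, -0.002, -0.007]
force: [1.0, 0.2, -1.6]
grip_width: 0.0293
```

>>> {"fn": "step_arm", "kwargs": {
  "steps": [
    {"x":-0.0125,"y":-0.03,"z":0.0,"ax":-0.2,"ay":0.0,"az":-0.4,"claw":0.0},
    {"x":-0.0125,"y":-0.03,"z":0.0,"ax":0.0,"ay":0.0,"az":0.0,"claw":0.0},
    {"x":-0.0125,"y":-0.03,"z":0.0,"ax":0.0,"ay":0.0,"az":0.0,"claw":0.0},
    {"x":-0.0125,"y":-0.03,"z":0.0,"ax":0.0,"ay":0.0,"az":0.0,"claw":0.0},
    {"x":-0.01,"y":-0.025,"z":0.0,"ax":0.0,"ay":0.0,"az":0.0,"claw":0.0}
  ]
}}

```text
time_s: 12.98
ee_pos: [0.4503, 0.2365, 0.1724]
eef_rot: [-3.139, -0.001, -0.0]
force: [0.3, -0.4, -1.3]
grip_width: 0.0296
```

>>> {"fn": "step_arm", "kwargs": {
  "steps": [
    {"x":-0.005,"y":-0.015,"z":0.0,"ax":0.0,"ay":0.0,"az":0.0,"claw":0.0},
    {"x":-0.001,"y":-0.005,"z":0.0,"ax":0.0,"ay":0.0,"az":0.0,"claw":0.0}
  ]
}}

```text
time_s: 13.15
ee_pos: [0.4417, 0.261, 0.1717]
eef_rot: [-3.137, -0.0, 0.004]
force: [-0.2, -0.3, -1.9]
grip_width: 0.0291
```

>>> {"fn": "step_arm", "kwargs": {
  "steps": [
    {"x":0.0,"y":-0.004,"z":0.005,"ax":-0.2,"ay":0.0,"az":0.2,"claw":0.0},
    {"x":0.0,"y":-0.001,"z":0.01,"ax":0.0,"ay":0.0,"az":0.0,"claw":0.0},
    {"x":0.0,"y":0.0,"z":0.01,"ax":0.0,"ay":0.0,"az":0.0,"claw":0.0}
  ]
}}

```text
time_s: 13.4
ee_pos: [0.4423, 0.267, 0.1458]
eef_rot: [-3.14, -0.003, 0.001]
force: [1.0, 0.5, -1.3]
grip_width: 0.0292
```

```bash
python3 - <<'E'
from h import *
im,d,o=shot("wrist","w10"); print(o["ee_pos"],o["eef_rot"])
shot("side","s10")
c=cam("wrist",o)
o=ctrl.get_obs(); print(o["ee_pos"],o["force"])
E
```

```text
[0.44233367 0.26704702 0.14582861] [-3.13982928e+00 -2.70567746e-03  1.14040973e-03]
[0.44158953 0.26625189 0.14454091] [ 0.05867079  0.30803137 -2.30846236]
```

View pics/w10.png

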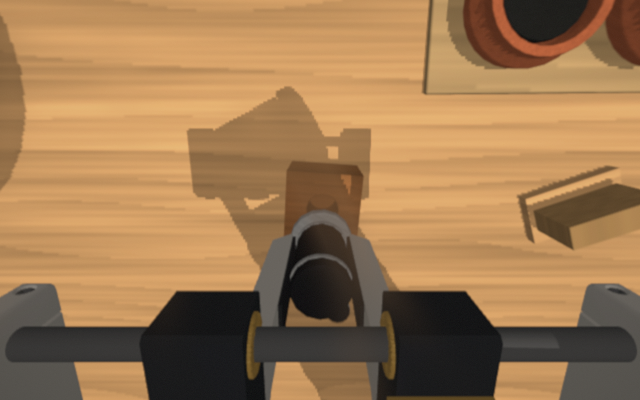

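View pics/s10.png

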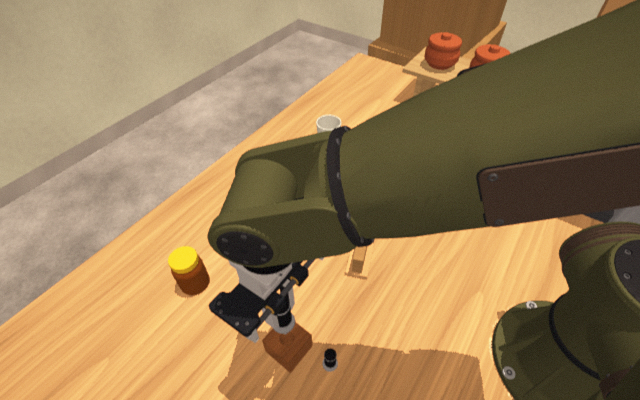

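>>> {"fn": "step_arm", "kwargs": {
  "steps": [
    {"x":-0.002,"y":-0.001,"z":0.01,"ax":0.0,"ay":-0.15,"az":0.0,"claw":0.0},
    {"x":0.0,"y":0.0,"z":0.01,"ax":0.0,"ay":0.0,"az":0.0,"claw":0.0},
    {"x":0.0,"y":0.0,"z":0.008,"ax":0.0,"ay":0.0,"az":0.0,"claw":0.0}
  ]
}}

```text
time_s: 13.75
ee_pos: [0.4407, 0.2659, 0.1151]
eef_rot: [-3.141, 0.002, -0.002]
force: [-0.1, -0.1, -2.6]
grip_width: 0.0301
```

>>> {"fn": "step_arm", "kwargs": {
  "steps": [
    {"x":0.0,"y":-0.001,"z":0.009,"ax":0.0,"ay":0.1,"az":0.0,"claw":0.0},
    {"x":0.0,"y":0.0,"z":0.009,"ax":0.0,"ay":0.0,"az":0.0,"claw":0.0}
  ]
}}

```text
time_s: 13.92
ee_pos: [0.4407, 0.2664, 0.0949]
eef_rot: [-3.141, 0.0, -0.003]
force: [-0.3, 1.7, -2.1]
grip_width: 0.0294
```

>>> {"fn": "step_arm", "kwargs": {
  "steps": [
    {"x":0.0,"y":0.0,"z":0.006,"ax":0.0,"ay":0.0,"az":0.0,"claw":0.0},
    {"x":0.0,"y":0.0,"z":0.003,"ax":0.0,"ay":0.0,"az":0.0,"claw":0.0}
  ]
}}

```text
time_s: 14.08
ee_pos: [0.4401, 0.266, 0.0832]
eef_rot: [3.141, 0.002, -0.003]
force: [-1.0, 0.1, -2.0]
grip_width: 0.0297
```

>>> {"fn": "step_arm", "kwargs": {
  "steps": [
    {"x":0.0,"y":0.0,"z":0.0015,"ax":0.0,"ay":0.1,"az":0.0,"claw":0.0},
    {"x":0.0,"y":0.0,"z":0.0005,"ax":0.0,"ay":0.0,"az":0.0,"claw":0.0}
  ]
}}

```text
time_s: 14.25
ee_pos: [0.4401, 0.2659, 0.0809]
eef_rot: [3.141, 0.001, -0.003]
force: [-7.0, -3.6, 15.0]
grip_width: 0.0296
```

>>> {"fn": "step_arm", "kwargs": {
  "steps": [
    {"x":0.0,"y":0.0,"z":-0.0005,"ax":0.0,"ay":0.0,"az":0.0,"claw":0.075},
    {"x":0.0,"y":0.0,"z":0.0,"ax":0.0,"ay":0.0,"az":0.0,"claw":0.075},
    {"x":0.0,"y":0.0,"z":0.0,"ax":0.0,"ay":0.0,"az":0.0,"claw":0.075},
    {"x":0.0,"y":0.0,"z":0.0,"ax":0.0,"ay":0.0,"az":0.0,"claw":0.075}
  ]
}}

```text
time_s: 14.58
ee_pos: [0.4411, 0.2666, 0.083]
eef_rot: [-3.141, -0.002, -0.003]
force: [1.0, -1.2, 0.9]
grip_width: 0.0527
```

```bash
python3 - <<'E'
from h import *
im,d,o=shot("wrist","w11"); print(o["ee_pos"],o["eef_rot"],o["grip_width"],o["force"])
E
```

```text
[0.44111258 0.26655919 0.08300706] [-3.14079885e+00 -2.49655338e-03 -2.90136481e-03] 0.052651053439408665 [ 0.9837609  -1.22984441  0.94008593]
```

View pics/w11.png

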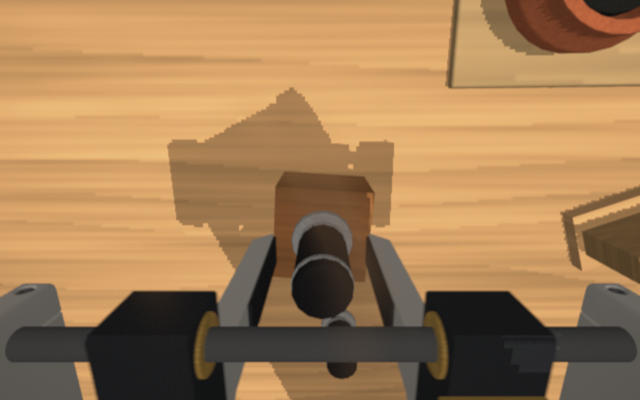

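>>> {"fn": "step_arm", "kwargs": {
  "steps": [
    {"x":0.0,"y":0.0,"z":-0.005,"ax":0.0,"ay":0.0,"az":0.0,"claw":0.075},
    {"x":0.0,"y":0.0,"z":-0.015,"ax":0.0,"ay":0.0,"az":0.0,"claw":0.075},
    {"x":0.0,"y":0.0,"z":-0.03,"ax":0.0,"ay":0.0,"az":0.0,"claw":0.075},
    {"x":0.0,"y":0.0,"z":-0.035,"ax":0.0,"ay":0.0,"az":0.0,"claw":0.075},
    {"x":0.0,"y":0.0,"z":-0.02,"ax":0.0,"ay":0.0,"az":0.0,"claw":0.075}
  ]
}}

```text
time_s: 15.05
ee_pos: [0.4388, 0.2654, 0.1887]
eef_rot: [3.138, 0.006, -0.003]
force: [-0.3, 0.9, 0.1]
grip_width: 0.0749
```

```bash
python3 - <<'E'
from h import *
im,d,o=shot("wrist","w12"); print(o["ee_pos"],o["eef_rot"],o["grip_width"],o["force"])
c=cam("wrist",o); P=cloud(c,d)
r=np.hypot(P[...,0]-.439,P[...,1]-.2665)
for lo,hi,R_ in ((.116,.135,.04),(.048,.058,.06),(.058,.066,.03)):
    m=(r<R_)&(P[...,2]>lo)&(P[...,2]<hi); q=P[m]; print(m.sum(),np.median(q,0).round(4),((q.max(0)+q.min(0))/2).round(4),(q.max(0)-q.min(0)).round(4))
E
```

```text
[0.43882177 0.26542166 0.18867501] [ 3.13829380e+00  5.50628032e-03 -3.01103427e-03] 0.07492727025720934 [-0.28680983  0.93217904  0.12905635]
1171 [0.4393 0.2659 0.1231] [0.438  0.2658 0.1206] [0.0298 0.0299 0.0092]
2499 [0.4526 0.2676 0.0534] [0.4385 0.266  0.0529] [0.0679 0.0673 0.0099]
368 [0.4487 0.2662 0.0611] [0.4429 0.2662 0.0619] [0.0285 0.0391 0.0076]
```

View pics/w12.png

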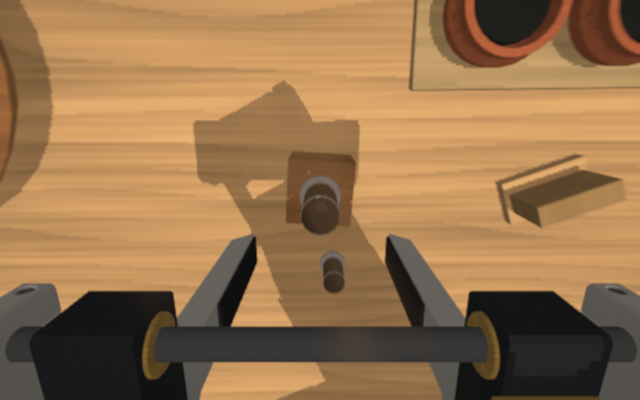

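>>> {"fn": "step_arm", "kwargs": {
  "steps": [
    {"x":0.0,"y":0.03,"z":0.0,"ax":0.2,"ay":0.3,"az":0.0,"claw":0.06},
    {"x":0.0,"y":0.04,"z":0.0,"ax":0.0,"ay":0.0,"az":0.0,"claw":0.06},
    {"x":0.0,"y":0.04,"z":0.0,"ax":0.0,"ay":0.0,"az":0.0,"claw":0.06},
    {"x":0.0,"y":0.04,"z":0.0,"ax":0.0,"ay":0.0,"az":0.0,"claw":0.06},
    {"x":0.0,"y":0.04,"z":0.0,"ax":0.0,"ay":0.0,"az":0.0,"claw":0.06}
  ]
}}

```text
time_s: 15.52
ee_pos: [0.4396, 0.0754, 0.1947]
eef_rot: [-3.136, -0.011, 0.007]
force: [1.2, -0.5, -0.6]
grip_width: 0.0605
```

>>> {"fn": "step_arm", "kwargs": {
  "steps": [
    {"x":0.002,"y":0.04,"z":0.0,"ax":0.0,"ay":0.0,"az":0.0,"claw":0.06},
    {"x":0.002,"y":0.04,"z":0.0,"ax":0.0,"ay":0.0,"az":0.0,"claw":0.06},
    {"x":0.002,"y":0.04,"z":0.0,"ax":0.0,"ay":0.0,"az":0.0,"claw":0.06},
    {"x":0.002,"y":0.04,"z":0.0,"ax":0.0,"ay":0.0,"az":0.0,"claw":0.06},
    {"x":0.002,"y":0.04,"z":0.0,"ax":0.0,"ay":0.0,"az":0.0,"claw":0.06}
  ]
}}

```text
time_s: 15.93
ee_pos: [0.4489, -0.1332, 0.1958]
eef_rot: [-3.137, -0.015, 0.008]
force: [-0.0, -0.1, 0.5]
grip_width: 0.06
```

>>> {"fn": "step_arm", "kwargs": {
  "steps": [
    {"x":0.002,"y":0.035,"z":0.0,"ax":0.0,"ay":0.0,"az":0.0,"claw":0.06},
    {"x":0.0,"y":0.02,"z":0.0,"ax":0.0,"ay":0.0,"az":0.0,"claw":0.06},
    {"x":0.0,"y":0.01,"z":0.0,"ax":0.0,"ay":0.0,"az":0.0,"claw":0.06}
  ]
}}

```text
time_s: 16.18
ee_pos: [0.4503, -0.2064, 0.196]
eef_rot: [-3.138, -0.016, 0.003]
force: [0.5, -0.1, 0.2]
grip_width: 0.0604
```

>>> {"fn": "step_arm", "kwargs": {
  "steps": [
    {"x":0.0,"y":0.03,"z":0.0,"ax":-0.2,"ay":-0.9,"az":0.1,"claw":0.06},
    {"x":0.0,"y":0.018,"z":0.0,"ax":0.0,"ay":0.0,"az":0.0,"claw":0.06},
    {"x":0.0,"y":0.005,"z":0.0,"ax":0.0,"ay":0.0,"az":0.0,"claw":0.06},
    {"x":0.0,"y":0.0,"z":0.0,"ax":0.0,"ay":0.0,"az":0.0,"claw":0.06}
  ]
}}

```text
time_s: 16.52
ee_pos: [0.45, -0.2619, 0.196]
eef_rot: [-3.141, 0.0, -0.001]
force: [-0.1, 1.1, 0.3]
grip_width: 0.0603
```

```bash
cat > lid.py <<'E'
from h import *
def lid(tag,c,x,y,z0=0.):
    z=np.load(tag+".npz"); P=cloud(c,z["d"]); r=np.hypot(P[...,0]-x,P[...,1]-y); Z=P[...,2]-z0
    for lo,hi,R_ in ((.009,.018,.06),(.034,.046,.03)):
        m=(r<R_)&(Z>lo)&(Z<hi); q=P[m]
        if len(q): print(tag,m.sum(),np.median(q,0).round(4),((q.max(0)+q.min(0))/2).round(4),(q.max(0)-q.min(0)).round(4))
    return P
E
python3 - <<'E'
from lid import *
im,d,o=shot("wrist","w13"); print(o["ee_pos"],o["eef_rot"],o["grip_width"],o["joint_vel"])
lid("w13",cam("wrist",o),.457,-.264)
for n in("side","top"): lid(n+"0",cam(n),.457,-.264)
E
```

```text
[ 0.45002258 -0.26191363  0.19595674] [-3.14115838e+00  5.18132297e-05 -5.66603265e-04] 0.06033408433315252 [ 0.00499187  0.00058309  0.00331792  0.00419738 -0.00093351  0.00793174]
w13 4637 [ 0.4649 -0.2697  0.0123] [ 0.4614 -0.2699  0.0135] [0.0886 0.089  0.0088]
w13 350 [ 0.4624 -0.2702  0.0401] [ 0.462  -0.2703  0.0384] [0.0207 0.0206 0.0082]
side0 532 [ 0.4525 -0.2616  0.0137] [ 0.4579 -0.2701  0.0135] [0.0875 0.0917 0.0085]
side0 51 [ 0.4579 -0.2664  0.0406] [ 0.4583 -0.271   0.0391] [0.0202 0.0243 0.0101]
top0 628 [ 0.4605 -0.2698  0.0144] [ 0.4612 -0.2709  0.0135] [0.0886 0.0874 0.009 ]
top0 44 [ 0.4613 -0.2708  0.0424] [ 0.4614 -0.2705  0.0405] [0.0175 0.02   0.0104]
```

View pics/w13.png

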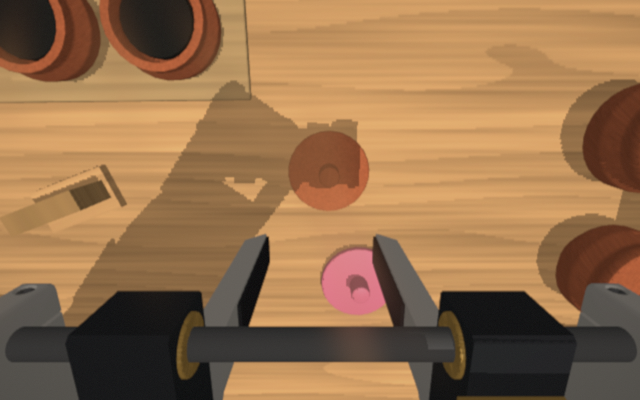

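>>> {"fn": "step_arm", "kwargs": {
  "steps": [
    {"x":0.006,"y":0.004,"z":0.02,"ax":0.0,"ay":0.0,"az":0.0,"claw":0.06},
    {"x":0.003,"y":0.002,"z":0.035,"ax":0.0,"ay":0.0,"az":0.0,"claw":0.06},
    {"x":0.0,"y":0.0,"z":0.035,"ax":0.0,"ay":0.0,"az":0.0,"claw":0.06},
    {"x":0.0,"y":0.0,"z":0.02,"ax":0.0,"ay":0.0,"az":0.0,"claw":0.06},
    {"x":0.0,"y":0.0,"z":0.005,"ax":0.0,"ay":0.0,"az":0.0,"claw":0.06}
  ]
}}

```text
time_s: 16.98
ee_pos: [0.4623, -0.2614, 0.0808]
eef_rot: [3.139, -0.007, 0.005]
force: [-0.2, 0.1, -1.6]
grip_width: 0.0606
```

>>> {"fn": "step_arm", "kwargs": {
  "steps": [
    {"x":0.0,"y":0.008,"z":0.01,"ax":0.1,"ay":-0.4,"az":0.3,"claw":0.06},
    {"x":0.0,"y":0.0,"z":0.005,"ax":0.0,"ay":0.0,"az":0.0,"claw":0.06},
    {"x":0.0,"y":0.0,"z":0.0,"ax":0.0,"ay":0.0,"az":0.0,"claw":0.06}
  ]
}}

```text
time_s: 17.23
ee_pos: [0.463, -0.2659, 0.0658]
eef_rot: [3.141, 0.001, 0.003]
force: [-0.1, -0.2, -0.7]
grip_width: 0.0603
```

```bash
python3 - <<'E'
from lid import *
im,d,o=shot("wrist","w14"); print(o["ee_pos"],o["eef_rot"],o["grip_width"],o["joint_vel"])
lid("w14",cam("wrist",o),.4615,-.270)
E
```

```text
[ 0.4630032  -0.26594745  0.06578053] [3.14148872e+00 8.04560531e-04 3.34565654e-03] 0.06027050941680007 [ 0.01110228 -0.01562151 -0.01306363 -0.00106937  0.01863166  0.00543991]
w14 9656 [ 0.468  -0.2693  0.0124] [ 0.4618 -0.2703  0.0135] [0.0887 0.0892 0.0088]
w14 819 [ 0.463  -0.27    0.0401] [ 0.4618 -0.2699  0.0382] [0.0211 0.0212 0.0079]
```

View pics/w14.png

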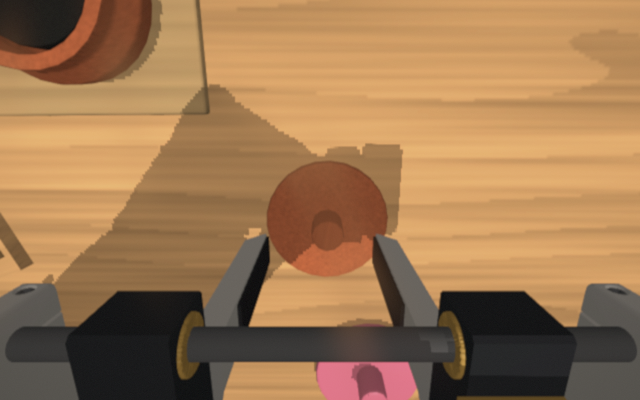

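>>> {"fn": "step_arm", "kwargs": {
  "steps": [
    {"x":-0.001,"y":0.004,"z":0.012,"ax":0.0,"ay":0.0,"az":0.15,"claw":0.06},
    {"x":0.0,"y":0.0,"z":0.012,"ax":0.0,"ay":0.0,"az":0.0,"claw":0.06},
    {"x":0.0,"y":0.0,"z":0.008,"ax":0.0,"ay":0.0,"az":0.0,"claw":0.06}
  ]
}}

```text
time_s: 17.53
ee_pos: [0.4643, -0.2706, 0.0363]
eef_rot: [3.137, -0.006, 0.002]
force: [0.4, -0.3, 0.7]
grip_width: 0.0603
```

>>> {"fn": "step_arm", "kwargs": {
  "steps": [
    {"x":-0.002,"y":-0.0005,"z":0.009,"ax":0.2,"ay":-0.3,"az":0.0,"claw":0.06},
    {"x":0.0,"y":0.0,"z":0.004,"ax":0.0,"ay":0.0,"az":0.0,"claw":0.06},
    {"x":0.0,"y":0.0,"z":0.001,"ax":0.0,"ay":0.0,"az":0.0,"claw":0.06}
  ]
}}

```text
time_s: 17.78
ee_pos: [0.4612, -0.2696, 0.0189]
eef_rot: [-3.141, 0.002, 0.001]
force: [-0.0, -0.2, -0.1]
grip_width: 0.06
```

>>> {"fn": "step_arm", "kwargs": {
  "steps": [
    {"x":0.0,"y":0.0,"z":0.0005,"ax":0.0,"ay":0.0,"az":0.0,"claw":0.0},
    {"x":0.0,"y":0.0,"z":0.0,"ax":0.0,"ay":0.0,"az":0.0,"claw":0.0},
    {"x":0.0,"y":0.0,"z":0.0,"ax":0.0,"ay":0.0,"az":0.0,"claw":0.0},
    {"x":0.0,"y":0.0,"z":0.0,"ax":0.0,"ay":0.0,"az":0.0,"claw":0.0}
  ],
  "grip_force": 30
}}

```text
time_s: 18.12
ee_pos: [0.4613, -0.2696, 0.0182]
eef_rot: [-3.141, 0.002, 0.001]
force: [0.3, 0.9, -0.2]
grip_width: 0.0368
```

>>> {"fn": "step_arm", "kwargs": {
  "steps": [
    {"x":0.0,"y":0.0,"z":0.0,"ax":0.0,"ay":0.0,"az":0.0,"claw":0.0},
    {"x":0.0,"y":0.0,"z":0.0,"ax":0.0,"ay":0.0,"az":0.0,"claw":0.0}
  ]
}}

```text
time_s: 18.28
ee_pos: [0.4616, -0.2698, 0.0188]
eef_rot: [-3.141, 0.001, 0.001]
force: [-0.0, -0.0, -0.5]
grip_width: 0.0237
```

>>> {"fn": "step_arm", "kwargs": {
  "steps": [
    {"x":0.0,"y":0.0,"z":0.0,"ax":0.0,"ay":0.0,"az":0.0,"claw":0.0},
    {"x":0.0,"y":0.0,"z":0.0,"ax":0.0,"ay":0.0,"az":0.0,"claw":0.0},
    {"x":0.0,"y":0.0,"z":-0.003,"ax":0.0,"ay":0.0,"az":0.0,"claw":0.0},
    {"x":0.0,"y":0.0,"z":-0.01,"ax":0.0,"ay":0.0,"az":0.0,"claw":0.0}
  ]
}}

```text
time_s: 18.62
ee_pos: [0.4607, -0.2692, 0.0309]
eef_rot: [-3.14, 0.004, 0.001]
force: [0.0, 0.3, -0.9]
grip_width: 0.0209
```

>>> {"fn": "step_arm", "kwargs": {
  "steps": [
    {"x":0.0,"y":0.0,"z":-0.02,"ax":0.0,"ay":0.0,"az":0.0,"claw":0.0},
    {"x":0.0,"y":0.0,"z":-0.03,"ax":0.0,"ay":0.0,"az":0.0,"claw":0.0},
    {"x":0.0,"y":0.0,"z":-0.03,"ax":0.0,"ay":0.0,"az":0.0,"claw":0.0},
    {"x":0.01,"y":-0.015,"z":-0.01,"ax":0.0,"ay":0.0,"az":0.0,"claw":0.0},
    {"x":0.014,"y":-0.026,"z":0.0,"ax":0.0,"ay":0.0,"az":0.0,"claw":0.0}
  ]
}}

```text
time_s: 19.03
ee_pos: [0.4838, -0.2304, 0.1295]
eef_rot: [-3.14, 0.003, -0.003]
force: [0.3, -0.3, -1.5]
grip_width: 0.0212
```

```bash
python3 - <<'E'
from lid import *
im,d,o=shot("wrist","w15"); print(o["ee_pos"],o["eef_rot"],o["grip_width"],o["joint_vel"])
c=cam("wrist",o); P=cloud(c,d)
E
```

```text
[ 0.48381837 -0.23037337  0.12951921] [-3.14024891e+00  2.71230335e-03 -3.31614185e-03] 0.021210946288302335 [ 0.67315846 -0.02269259 -0.03944061  0.00694214  0.02736563  0.68688345]
```

View pics/w15.png

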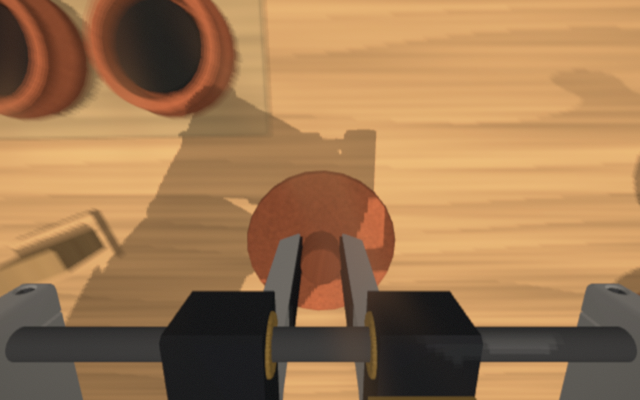

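>>> {"fn": "step_arm", "kwargs": {
  "steps": [
    {"x":0.015,"y":-0.028,"z":-0.006,"ax":0.0,"ay":0.0,"az":0.0,"claw":0.0},
    {"x":0.015,"y":-0.028,"z":-0.003,"ax":0.0,"ay":0.0,"az":0.0,"claw":0.0},
    {"x":0.015,"y":-0.028,"z":0.0,"ax":0.0,"ay":0.0,"az":0.0,"claw":0.0},
    {"x":0.015,"y":-0.028,"z":0.0,"ax":0.0,"ay":0.0,"az":0.0,"claw":0.0},
    {"x":0.015,"y":-0.028,"z":0.0,"ax":0.0,"ay":0.0,"az":0.0,"claw":0.0}
  ]
}}

```text
time_s: 19.5
ee_pos: [0.5625, -0.083, 0.1437]
eef_rot: [-3.141, -0.001, -0.005]
force: [1.1, -0.6, -1.6]
grip_width: 0.0215
```

>>> {"fn": "step_arm", "kwargs": {
  "steps": [
    {"x":0.013,"y":-0.025,"z":0.0,"ax":0.0,"ay":0.0,"az":0.0,"claw":0.0},
    {"x":0.01,"y":-0.018,"z":0.0,"ax":0.0,"ay":0.0,"az":0.0,"claw":0.0},
    {"x":0.005,"y":-0.008,"z":0.0,"ax":0.0,"ay":0.0,"az":0.0,"claw":0.0},
    {"x":0.0,"y":0.0,"z":0.0,"ax":0.0,"ay":0.0,"az":0.0,"claw":0.0}
  ]
}}

```text
time_s: 19.83
ee_pos: [0.593, -0.0242, 0.1461]
eef_rot: [-3.14, -0.003, 0.001]
force: [0.4, -0.2, -1.8]
grip_width: 0.0213
```

```bash
python3 - <<'E'
from h import *
shot("wrist","w16")
for t in ("w4","w8","w9","w13","w16"):
    z=np.load(t+".npz"); o=dict(ee_pos=z["p"],eef_rot=z["r"]); c=cam("wrist",o); P=cloud(c,z["d"]); Z=P[...,2]
    for y in (-.007,-.122,.108):
        m=(np.hypot(P[...,0]-.601,P[...,1]-y)<.055)&(Z>.0655)&(Z<.076)
        q=P[m]
        if len(q)>500:
            A=np.c_[2*q[:,0],2*q[:,1],np.ones(len(q))]; s=np.linalg.lstsq(A,(q[:,:2]**2).sum(1),rcond=None)[0]
            print(t,y,len(q),"lsq",s[:2].round(4),"ext",((q.max(0)+q.min(0))/2).round(4),(q.max(0)-q.min(0)).round(4))
for n in ("side0","top0"):
    z=np.load(n+".npz"); c=cam(n[:-1]); P=cloud(c,z["d"]); Z=P[...,2]
    for y in (-.007,-.122,.108):
        m=(np.hypot(P[...,0]-.601,P[...,1]-y)<.055)&(Z>.0655)&(Z<.076); q=P[m]
        print(n,y,len(q),((q.max(0)+q.min(0))/2).round(4),(q.max(0)-q.min(0)).round(4))
o=ctrl.get_obs(); print(o["ee_pos"],o["eef_rot"])
E
```

```text
w4 -0.007 2695 lsq [ 0.6019 -0.0057] ext [ 0.6017 -0.0063  0.0684] [0.0851 0.0854 0.0058]
w4 -0.122 1945 lsq [ 0.6029 -0.1197] ext [ 0.6026 -0.1149  0.0681] [0.0847 0.0744 0.0053]
w4 0.108 2437 lsq [0.6009 0.1085] ext [0.6007 0.1084 0.0682] [0.084  0.0848 0.0053]
w8 -0.007 3695 lsq [ 0.6018 -0.0074] ext [ 0.6016 -0.0068  0.068 ] [0.085  0.0854 0.005 ]
w8 -0.122 2331 lsq [ 0.6034 -0.1216] ext [ 0.6138 -0.1216  0.068 ] [0.0628 0.0844 0.005 ]
w8 0.108 2016 lsq [0.6005 0.1062] ext [0.5999 0.0936 0.0679] [0.0844 0.0582 0.0048]
w9 -0.007 3908 lsq [ 0.6018 -0.0074] ext [ 0.6015 -0.0067  0.0682] [0.085  0.0855 0.0053]
w9 -0.122 2450 lsq [ 0.6032 -0.1216] ext [ 0.6139 -0.1217  0.0682] [0.0624 0.0846 0.0054]
w9 0.108 1940 lsq [0.6004 0.1059] ext [0.5994 0.0904 0.068 ] [0.0838 0.0513 0.005 ]
w13 -0.007 1208 lsq [ 0.5986 -0.0096] ext [ 0.5867 -0.0184  0.0683] [0.0556 0.0627 0.0055]
w13 -0.122 1855 lsq [ 0.6015 -0.1223] ext [ 0.5872 -0.1216  0.068 ] [0.0546 0.0858 0.0049]
w16 -0.007 1374 lsq [ 0.6023 -0.0064] ext [ 0.6154 -0.003   0.0683] [0.0566 0.0783 0.0056]
w16 -0.122 3039 lsq [ 0.603  -0.1209] ext [ 0.6027 -0.1212  0.0683] [0.085  0.0852 0.0054]
w16 0.108 3058 lsq [0.6006 0.1076] ext [0.6001 0.1081 0.0679] [0.0853 0.0856 0.0048]
side0 -0.007 316 [ 0.599  -0.0069  0.0696] [0.0852 0.084  0.0083]
side0 -0.122 260 [ 0.5997 -0.1219  0.0694] [0.0843 0.0852 0.0077]
side0 0.108 383 [0.5983 0.1077 0.0693] [0.0844 0.0853 0.0076]
top0 -0.007 286 [ 0.6018 -0.0086  0.0707] [0.083  0.0827 0.0103]
top0 -0.122 318 [ 0.6022 -0.1221  0.0707] [0.0836 0.0826 0.0104]
top0 0.108 265 [0.6003 0.1081 0.0708] [0.0812 0.0834 0.0105]
[ 0.5925991  -0.02508649  0.14611423] [-3.14050630e+00 -2.64154831e-03  7.31835799e-04]
```

View pics/w16.png

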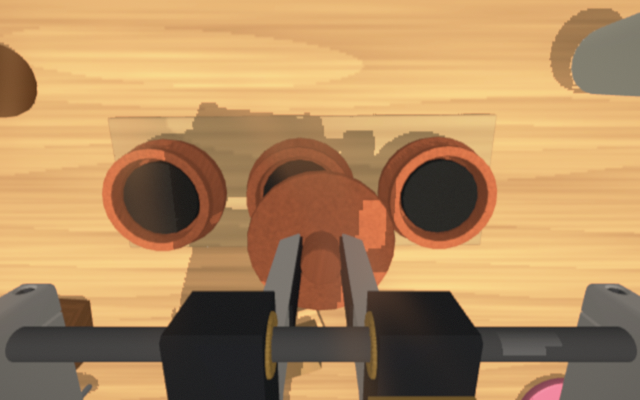

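>>> {"fn": "step_arm", "kwargs": {
  "steps": [
    {"x":0.006,"y":-0.01,"z":0.0,"ax":0.0,"ay":-0.1,"az":0.0,"claw":0.0},
    {"x":0.002,"y":-0.006,"z":0.005,"ax":0.0,"ay":0.0,"az":0.0,"claw":0.0},
    {"x":0.0,"y":-0.002,"z":0.008,"ax":0.0,"ay":0.0,"az":0.0,"claw":0.0},
    {"x":0.0,"y":0.0,"z":0.008,"ax":0.0,"ay":0.0,"az":0.0,"claw":0.0}
  ]
}}

```text
time_s: 20.22
ee_pos: [0.601, -0.0091, 0.1257]
eef_rot: [-3.141, -0.003, -0.003]
force: [0.5, 0.5, -1.3]
grip_width: 0.0213
```

>>> {"fn": "step_arm", "kwargs": {
  "steps": [
    {"x":0.0,"y":-0.002,"z":0.006,"ax":0.0,"ay":-0.15,"az":-0.2,"claw":0.0},
    {"x":0.0,"y":0.0,"z":0.006,"ax":0.0,"ay":0.0,"az":0.0,"claw":0.0},
    {"x":0.0,"y":0.0,"z":0.004,"ax":0.0,"ay":0.0,"az":0.0,"claw":0.0}
  ]
}}

```text
time_s: 20.47
ee_pos: [0.5997, -0.0079, 0.1058]
eef_rot: [-3.141, 0.003, -0.0]
force: [0.3, 0.8, -3.0]
grip_width: 0.0213
```

```bash
python3 - <<'E'
from h import *
im,d,o=shot("wrist","w17"); print(o["ee_pos"],o["eef_rot"]); shot("side","s17")
c=cam("wrist",o); P=cloud(c,d); Z=P[...,2]
# disc top at TCP-0.019+0.014
zt=o["ee_pos"][2]-.0048; hsv=cv2.cvtColor(im,cv2.COLOR_RGB2HSV)
m=(abs(Z-zt)<.006)&(np.hypot(P[...,0]-.6013,P[...,1]+.0067)<.06); q=P[m]
print(zt,np.median(q[:,2]),((q.max(0)+q.min(0))/2).round(4),(q.max(0)-q.min(0)).round(4))
A=np.c_[q[:,0],q[:,1],np.ones(len(q))]; print("plane",np.linalg.lstsq(A,q[:,2],rcond=None)[0].round(4))
o=ctrl.get_obs(); print(o["ee_pos"],o["eef_rot"],o["force"])
E
```

```text
[ 0.59971009 -0.00792955  0.10583039] [-3.14103451e+00  2.97706448e-03 -2.86417133e-04]
0.10103038870943126 0.09937402478267154 [ 0.5999 -0.0076  0.101 ] [0.0892 0.0891 0.012 ]
plane [-0.0057 -0.0013  0.1029]
[ 0.59963068 -0.00788254  0.10595232] [-3.14094140e+00  3.42146941e-03 -3.77308455e-04] [ 0.68186021  0.32425354 -1.43296468]
```

View pics/w17.png

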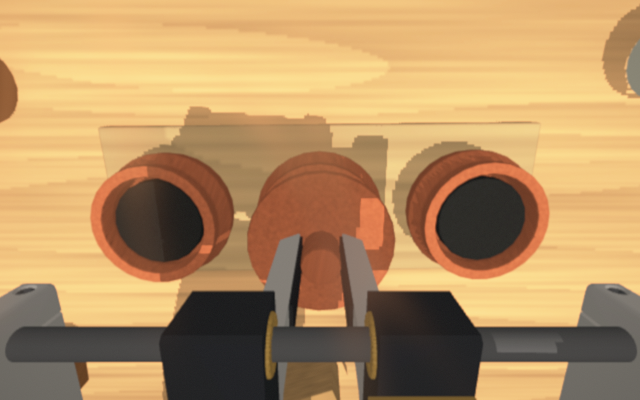

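View pics/s17.png

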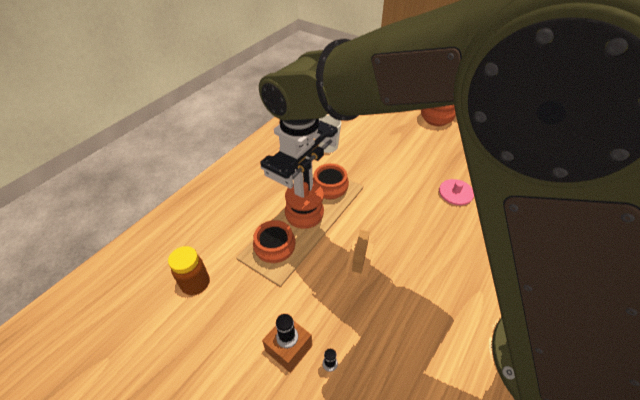

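>>> {"fn": "step_arm", "kwargs": {
  "steps": [
    {"x":0.0018,"y":-0.001,"z":0.003,"ax":0.0,"ay":0.2,"az":0.0,"claw":0.0},
    {"x":0.0,"y":0.0,"z":0.003,"ax":0.0,"ay":0.0,"az":0.0,"claw":0.0},
    {"x":0.0,"y":0.0,"z":0.002,"ax":0.0,"ay":0.0,"az":0.0,"claw":0.0}
  ]
}}

```text
time_s: 20.82
ee_pos: [0.6021, -0.0071, 0.0982]
eef_rot: [-3.141, -0.002, -0.001]
force: [-0.2, 0.8, -1.0]
grip_width: 0.0214
```

>>> {"fn": "step_arm", "kwargs": {
  "steps": [
    {"x":-0.0005,"y":0.0,"z":0.003,"ax":0.0,"ay":-0.1,"az":0.0,"claw":0.0},
    {"x":0.0,"y":0.0,"z":0.003,"ax":0.0,"ay":0.0,"az":0.0,"claw":0.0},
    {"x":0.0,"y":0.0,"z":0.002,"ax":0.0,"ay":0.0,"az":0.0,"claw":0.0}
  ]
}}

```text
time_s: 21.07
ee_pos: [0.6017, -0.0072, 0.0898]
eef_rot: [-3.141, -0.001, -0.001]
force: [0.1, 0.1, -1.6]
grip_width: 0.021
```

>>> {"fn": "step_arm", "kwargs": {
  "steps": [
    {"x":0.0,"y":0.0,"z":0.002,"ax":0.0,"ay":0.0,"az":0.0,"claw":0.0},
    {"x":0.0,"y":0.0,"z":0.001,"ax":0.0,"ay":0.0,"az":0.0,"claw":0.0}
  ]
}}

```text
time_s: 21.23
ee_pos: [0.6017, -0.0072, 0.0862]
eef_rot: [-3.141, -0.001, -0.001]
force: [0.6, -0.7, -2.1]
grip_width: 0.0214
```

>>> {"fn": "step_arm", "kwargs": {
  "steps": [
    {"x":0.0,"y":0.0,"z":0.001,"ax":0.0,"ay":0.0,"az":0.0,"claw":0.0},
    {"x":0.0,"y":0.0,"z":0.0003,"ax":0.0,"ay":0.0,"az":0.0,"claw":0.0}
  ]
}}

```text
time_s: 21.4
ee_pos: [0.6017, -0.0072, 0.0848]
eef_rot: [-3.141, -0.001, -0.001]
force: [-0.8, 0.7, 1.4]
grip_width: 0.0215
```

>>> {"fn": "step_arm", "kwargs": {
  "steps": [
    {"x":0.0,"y":0.0,"z":0.0005,"ax":0.0,"ay":0.0,"az":0.0,"claw":0.0},
    {"x":0.0,"y":0.0,"z":0.0,"ax":0.0,"ay":0.0,"az":0.0,"claw":0.0}
  ]
}}

```text
time_s: 21.57
ee_pos: [0.6018, -0.0072, 0.085]
eef_rot: [-3.141, -0.001, -0.001]
force: [0.1, -0.2, -2.4]
grip_width: 0.0212
```

>>> {"fn": "step_arm", "kwargs": {
  "steps": [
    {"x":0.0,"y":0.0,"z":0.001,"ax":0.0,"ay":0.0,"az":0.0,"claw":0.0}
  ]
}}

```text
time_s: 21.65
ee_pos: [0.6021, -0.0072, 0.0846]
eef_rot: [-3.141, -0.002, -0.001]
force: [-7.8, 0.4, 14.3]
grip_width: 0.0215
```

>>> {"fn": "step_arm", "kwargs": {
  "steps": [
    {"x":0.0,"y":0.0,"z":0.0005,"ax":0.0,"ay":0.0,"az":0.0,"claw":0.0}
  ]
}}

```text
time_s: 21.73
ee_pos: [0.6021, -0.0072, 0.0847]
eef_rot: [-3.141, -0.002, -0.001]
force: [-3.3, -1.0, 4.2]
grip_width: 0.0213
```

Firm contact at TCP z of 0.0847, which is the predicted seated height. Releasing.

>>> {"fn": "step_arm", "kwargs": {
  "steps": [
    {"x":0.0,"y":0.0,"z":0.0,"ax":0.0,"ay":0.0,"az":0.0,"claw":0.06},
    {"x":0.0,"y":0.0,"z":0.0,"ax":0.0,"ay":0.0,"az":0.0,"claw":0.06},
    {"x":0.0,"y":0.0,"z":0.0,"ax":0.0,"ay":0.0,"az":0.0,"claw":0.06},
    {"x":0.0,"y":0.0,"z":0.0,"ax":0.0,"ay":0.0,"az":0.0,"claw":0.06}
  ]
}}

```text
time_s: 22.07
ee_pos: [0.6026, -0.0072, 0.0851]
eef_rot: [-3.141, -0.004, -0.001]
force: [-0.6, -0.5, 0.6]
grip_width: 0.0448
```

>>> {"fn": "step_arm", "kwargs": {
  "steps": [
    {"x":0.0,"y":0.0,"z":-0.004,"ax":0.0,"ay":0.0,"az":0.0,"claw":0.06},
    {"x":0.0,"y":0.0,"z":-0.015,"ax":0.0,"ay":0.0,"az":0.0,"claw":0.06},
    {"x":0.0,"y":0.0,"z":-0.03,"ax":0.0,"ay":0.0,"az":0.0,"claw":0.06},
    {"x":0.0,"y":0.0,"z":-0.035,"ax":0.0,"ay":0.0,"az":0.0,"claw":0.06},
    {"x":-0.01,"y":0.0,"z":-0.02,"ax":0.0,"ay":0.0,"az":0.0,"claw":0.06}
  ]
}}

```text
time_s: 22.48
ee_pos: [0.5905, -0.0071, 0.1878]
eef_rot: [-3.141, 0.006, -0.001]
force: [-0.3, -1.0, 0.7]
grip_width: 0.0598
```

```bash
python3 - <<'E'
from h import *
im,d,o=shot("wrist","w18"); print(o["ee_pos"],o["eef_rot"]); shot("side","s18")
def an(P,nm):
    Z=P[...,2]
    for lo,hi,R_ in ((.074,.085,.055),(.100,.114,.03)):
        m=(Z>lo)&(Z<hi)&(np.hypot(P[...,0]-.6015,P[...,1]+.0067)<R_); q=P[m]
        print(nm,m.sum(),np.median(q,0).round(4),((q.max(0)+q.min(0))/2).round(4),(q.max(0)-q.min(0)).round(4))
    m=(Z>.116)&(Z<.135)&(np.hypot(P[...,0]-.439,P[...,1]-.2665)<.03); q=P[m]
    if len(q): print("tester top",np.median(q,0),((q.max(0)+q.min(0))/2).round(4))
an(cloud(cam("wrist",o),d),"wrist")
an(cloud(cam("side"),np.load("s18.npz")["d"]),"side")
E
```

```text
[ 0.59047102 -0.00711182  0.1877932 ] [-3.14063465e+00  6.43697548e-03 -7.47113278e-04]
wrist 7043 [ 0.6068 -0.0072  0.0783] [ 0.6025 -0.0071  0.0795] [0.0886 0.0896 0.0107]
wrist 553 [ 0.6031 -0.0072  0.1061] [ 0.6024 -0.0071  0.1042] [0.0211 0.0212 0.0085]
side 775 [5.93e-01 5.00e-04 7.98e-02] [ 0.5991 -0.0069  0.0793] [0.0896 0.0888 0.0104]
side 65 [ 0.5978 -0.0053  0.1073] [ 0.5993 -0.0075  0.1053] [0.0214 0.0217 0.0094]
tester top [0.43414297 0.26691916 0.1245151 ] [0.435 0.266 0.122]
```

View pics/w18.png

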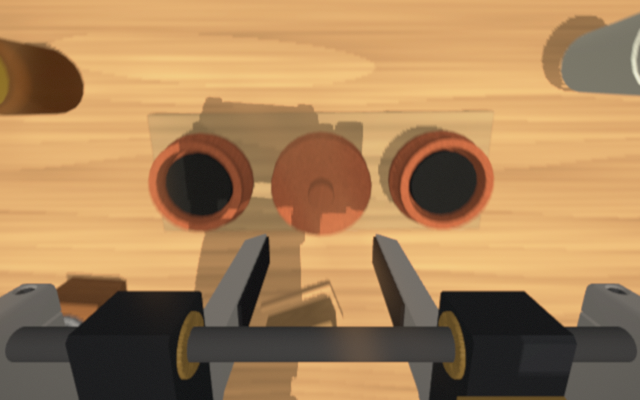

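View pics/s18.png

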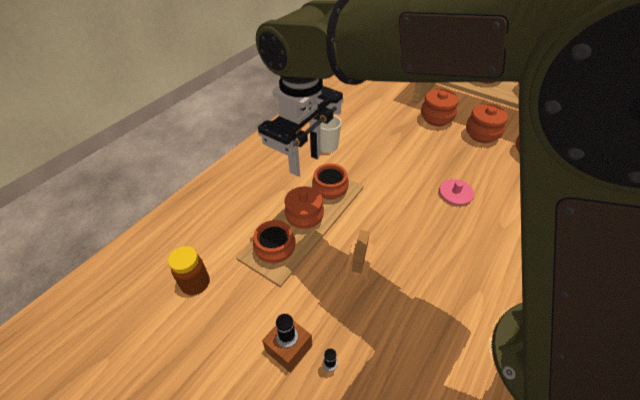

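The side view shows the lid seated on the middle pot at (304,207) and the tester upright in its holder at (286,330). The arm is clear of both. I'll let it settle and hand in.

>>> {"fn": "step_arm", "kwargs": {
  "steps": [
    {"x":0.0,"y":0.0,"z":-0.005,"ax":0.0,"ay":0.0,"az":0.0,"claw":0.06},
    {"x":0.0,"y":0.0,"z":0.0,"ax":0.0,"ay":0.0,"az":0.0,"claw":0.06},
    {"x":0.0,"y":0.0,"z":0.0,"ax":0.0,"ay":0.0,"az":0.0,"claw":0.06}
  ]
}}

```text
time_s: 22.83
ee_pos: [0.5899, -0.0071, 0.1931]
eef_rot: [-3.141, 0.004, -0.001]
force: [1.0, 0.1, 0.0]
grip_width: 0.0601
```

```bash
python3 - <<'E'
from station import ctrl, ticket
print(ctrl.get_obs()["ee_pos"],ctrl.get_obs()["force"]); print(ticket.hand_in())
E
```

```text
[ 0.58985953 -0.00711856  0.19310666] [1.0048012  0.14403555 0.00490277]
the job is handed in; nothing more can be done
None
```

I pressed the three seals in order. The middle pot has the firm one, so the lid now sits there, and the job was handed in at 22.8 s. No verdict was reported.

| Pot | Seal sank | Pin depth (estimated) | Result |
|---|---|---|---|
| Left | about 13 mm | 8.5 mm | soft |
| Middle | about 2 mm | 8–9 mm | firm |
| Right | about 10 mm | 8.6 mm | soft |

- **Pin depth:** this comes from the arm's position and the depth pictures, not a direct reading. The force readings gave about 7.4–9.7 N while holding, scattering by roughly ±1 N around those depths. The middle press was held longer than asked, about 1 s, because I pushed in a little further to be sure of reaching 7 mm.
- **Lid:** it is level. Its centre is within about 1 mm of the pot's mouth, and its height matches the seated value to within about 1.5 mm. One brief contact of roughly 16 N came while seating it.
- **Tester:** it is upright, with its flange on the holder. My check just after release put it within about 1 mm of the hole's centre. The side camera reads 3–4 mm lower in x there, and showed the same offset before the tester was first moved.
- **Bystanders:** the jar, cup, card stand and pink lid looked unmoved in the final pictures; I did not measure them. No check failed.

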